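# Turn the drying stand on the corner post and hang the beaker rests

### The job

Set up the drying corner: slide the square drying stand against the upright post on the bench and push it round on that post, without lifting or tipping it, a quarter turn until its three pegs face the robot squarely, leaving it beside the post. Only then hang every beaker rest on the bench by its hole on a peg, one to a peg with its shelf outward, and let go, leaving the glassware standing where it is.

Things in the scene. Friction and masses are not known exactly. Their poses are not given: they have to be found in the camera images.
- post: steel corner post fixed to the bench, upright cylinder 24 mm in diameter, 60 mm high; origin at its foot, on its axis; never turns. Contacts are grippy: a stand pushed dead straight against it can jam, one pushed along an arc round the point of contact turns freely
- stand: loose square drying stand, 0.8 kg: white base 130 x 130 mm, 45 high; over it a steel crossbar (see peg1) with three pegs pointing to own +y. Origin: centre of the underside. Starts right of the post and on its robot side, own +x face towards the post, pegs to the robot's left (world +y, within 0.15 rad); must end with own +y along world -x, a quarter turn anticlockwise seen from above
- peg0 (a point): tip of the stand's peg at own x = -80 mm: stand frame (-80, 111, 204) mm, on the peg's centre line. Each peg leaves the bar at own y = 52, height 188 mm and rises 15 degrees to the tip; 10 mm thick, its rounded end reaches 5 mm past this point
- peg1 (a point): the same for the middle peg: stand frame (0, 111, 204) mm. The crossbar behind the pegs is 184 mm long (own x), 14 thick (own y), 22 high, centre at own (0, 45, 190) mm, top at 201; its two uprights, 12 mm square, stand at own x = -40 and +40 mm
- peg2 (a point): the same for the peg at own x = +80 mm: stand frame (80, 111, 204) mm
- rest_a: metal beaker rest on its shelf: upright aluminium back plate 56 mm wide (own y), 118 high, 8 thick (own x); steel shelf 64 wide, 8 thick at its foot, 55 mm out to own -x (the front, starts roughly towards the robot) and a 24 mm heel behind. Hanging hole through the plate with 33 mm of solid plate above it (grip there). 200 g. Origin: underside, mid back plate. May be absent (2 or 3 of 3 are there)
- rest_b: metal beaker rest on its shelf: upright aluminium back plate 56 mm wide (own y), 118 high, 8 thick (own x); steel shelf 64 wide, 8 thick at its foot, 55 mm out to own -x (the front, starts roughly towards the robot) and a 24 mm heel behind. Hanging hole through the plate with 33 mm of solid plate above it (grip there). 200 g. Origin: underside, mid back plate. May be absent (2 or 3 of 3 are there)
- rest_c: metal beaker rest on its shelf: upright aluminium back plate 56 mm wide (own y), 118 high, 8 thick (own x); steel shelf 64 wide, 8 thick at its foot, 55 mm out to own -x (the front, starts roughly towards the robot) and a 24 mm heel behind. Hanging hole through the plate with 33 mm of solid plate above it (grip there). 200 g. Origin: underside, mid back plate. May be absent (2 or 3 of 3 are there)
- hole_a (a point): centre of the hanging hole of rest_a: round, 30 mm across, along own x, 70 mm above the underside, mid thickness
- hole_b (a point): centre of the hanging hole of rest_b
- hole_c (a point): centre of the hanging hole of rest_c
- front (a point): a fixed reference point on the bare bench top, 440 mm straight ahead of the robot's axis; its axes are the world's (x ahead of the robot, y left)
- beaker: glass beaker, 72 mm wide, 100 mm high, bystander on the right; origin: centre of the underside
- reagent: closed amber bottle, 68 mm wide, 150 mm high, bystander on the right; origin: centre of the underside
- jar: closed glass jar, 64 mm wide, 90 mm high, bystander far on the left; origin: centre of the underside
Not all that is in view belongs to the job. Leave any purple look-alike of the rest_c alone.

How it is judged (in metres and radians):
On the way, in this order (a step that is already met when the one before it is completed fails the run):
1. the stand is part way round (30 to 60 degrees from where its pegs face the robot) while it presses against the post, the rests still on the bench (angle between the y axis of stand and the x axis of front, either way round between 0.5236 and 1.0472 rad and contact force between stand and post above 0.3 N and height (world z) of each of rest_a, rest_b, rest_c below 0.03 m).
2. the stand stands flat with its pegs facing the robot within 10 degrees, beside the post, the rests still on the bench (angle between the y axis of stand and the x axis of front, either way round below 0.175 rad and y of front in the frame of stand above 0.03 m and angle between stand's own z axis and vertical below 0.05 rad and horizontal distance between stand and post below 0.17 m and height (world z) of each of rest_a, rest_b, rest_c below 0.03 m), for 0.2 s.
At the end, for the whole second after the job is handed in: Stand flat, still, pegs to the robot within 10 degrees, centre within 170 mm of the post. Every rest present hangs at rest on its own peg, shelf outward, bearing on the stand: hole centre within 18 mm of the peg sideways, 50-115 mm ahead of the stand centre, 165-215 mm high, tilt under 0.6 rad (angle between the y axis of stand and the x axis of front, either way round below 0.175 rad and y of front in the frame of stand above 0.03 m and angle between stand's own z axis and vertical below 0.05 rad and horizontal distance between stand and post below 0.17 m and linear speed of stand below 0.02 m/s and y of hole_a in the frame of stand between 0.05 and 0.115 m and z of hole_a in the frame of stand between 0.165 and 0.215 m and ((x of hole_a in the frame of stand between -0.098 and -0.062 m and x of peg0 in the frame of rest_a below 0 m) or (x of hole_a in the frame of stand between -0.018 and 0.018 m and x of peg1 in the frame of rest_a below 0 m) or (x of hole_a in the frame of stand between 0.062 and 0.098 m and x of peg2 in the frame of rest_a below 0 m)) and contact force between each of rest_a, rest_b, rest_c and stand above 0.2 N and angle between each of rest_a, rest_b, rest_c's own z axis and vertical below 0.6 rad and linear speed of each of rest_a, rest_b, rest_c below 0.05 m/s and y of hole_b in the frame of stand between 0.05 and 0.115 m and z of hole_b in the frame of stand between 0.165 and 0.215 m and ((x of hole_b in the frame of stand between -0.098 and -0.062 m and x of peg0 in the frame of rest_b below 0 m) or (x of hole_b in the frame of stand between -0.018 and 0.018 m and x of peg1 in the frame of rest_b below 0 m) or (x of hole_b in the frame of stand between 0.062 and 0.098 m and x of peg2 in the frame of rest_b below 0 m)) and y of hole_c in the frame of stand between 0.05 and 0.115 m and z of hole_c in the frame of stand between 0.165 and 0.215 m and ((x of hole_c in the frame of stand between -0.098 and -0.062 m and x of peg0 in the frame of rest_c below 0 m) or (x of hole_c in the frame of stand between -0.018 and 0.018 m and x of peg1 in the frame of rest_c below 0 m) or (x of hole_c in the frame of stand between 0.062 and 0.098 m and x of peg2 in the frame of rest_c below 0 m)) and distance between hole_a and hole_b above 0.05 m and distance between each of hole_a, hole_b and hole_c above 0.05 m); the robot touches nothing.
It fails at once if a bystander (beaker, bottle, jar) is moved more than 30 mm or tipped (distance of any of beaker, reagent, jar from where it was at the start of the episode above 0.03 m or angle between any of beaker, reagent, jar's own z axis and vertical above 0.35 rad).
It fails at once if the stand is lifted more than 15 mm or tipped more than 0.3 rad (height (world z) of stand above 0.015 m or angle between stand's own z axis and vertical above 0.3 rad).
Of rest_a, rest_b, rest_c only 2 to 3 are there at a start; the rules pass over those that are not, and their reading is None.
At some moment in a run one of stand, rest_a, rest_b, rest_c may be knocked a few centimetres aside while the robot is not near it.
It also fails if it takes over 210 s, if anything falls off the work surface, if the arm or the gripper's body presses on something with over 40 N, if the wrist force passes 120 N, or if a joint passes its speed limit or range.

### The arm

A 7-joint arm with a two-finger parallel gripper is mounted at the origin on the work surface. World frame = base frame: x ahead of the robot, y to its left, z up, the work surface at z = 0. Lengths are in mm, angles in rad, forces in N, time in s.
With the tool pointing down it reaches from about 400 to 875 mm from the base axis. Payload 4.4 kg.
Tool frame: the origin (TCP) lies at the very end of the fingers, on their centre line; the grasp point (between the pads) lies 19 mm behind it; x points along the fingers, y is the direction in which the jaws open and shut, and the axes are right-handed (so a half turn about x gives the same grasp; the last joint's range is limited). The gripper opens to 85 mm and grips with 20 to 120 N. Pads are 22 mm wide; open, the fingers measure 114 mm over their backs; the gripper's body (76 mm by 85 mm) begins 54 mm behind the grasp point. The pads swing forward as they close: fully open they stand 13 mm farther back than shut.
Start: joints at [1.117, 0.628, 0.038, 1.517, -0.027, 0.996, -0.02], TCP at [245.827, -601.736, 231.313] pointing down, gripper open.
Joint ranges: [-3.06, 3.06], [-0.37, 2.12], [-1.25, 1.32], [0.18, 2.47], [-1.1, 4.24], [0.23, 1.98], [-2.94, 2.94]. Speed limits (rad/s): [2.57, 2.57, 3.14, 3.14, 3.14, 3.14, 3.14].

### API

Orientations are given as [roll, pitch, yaw] about the fixed x, y, z axes, in that order (R = Rz(yaw) Ry(pitch) Rx(roll)).
In Python, from cell import readout, cams, order gives the robot as it stands. The module is installed in compiled form; this text tells all that it offers.
- The arm moves only by the shell command python3 -m creep 'ROWS'. ROWS is JSON, a list of rows, each a list of 3 entries, a list of its own where there are three numbers: the shift along the tool's x, y, z in units of 10 cm (1.0 is 10 cm), then the turn about the tool's x in units of pi/4 rad (1.0 is pi/4 rad), then the closure, from 0 (fully open) to 1 (shut). In form: [[[x, y, z], spin, gripper], ...]. A call has 1 to 20 rows; each row is the pose to reach, as a shift and turn from the pose commanded when the call began, along the tool's axes at that moment; what a row does not reach only later rows make up. A row lasts 1/10 s, in which the tool goes at most 50 mm and 8.59 degrees, less where a joint would pass 70% of its speed; a pose out of reach is approached as far as the arm can. A call with a number of a shift or a turn outside -1 to 1 is refused whole. A call with a gripper value outside its range is refused whole. The fingers move at their own pace and stop on an object; the grip force is fixed at half the most. Time passes only in rows, so rows that repeat a pose let the fingers close. It gives the time, the measured TCP pose, the force and the opening at its end, in the units of the state.
- readout.read_state(): the state, without advancing time (a new reading comes with each control period).
- cams.get_image(name): name is "scene" or "top" or "wrist"; returns the picture (480x640x3 uint8, blue, green, red); there is no depth.
- cams.get_calibration(name): a dict with "fx", "fy", "cx", "cy" (pixels), "distortion" ([k1, k2, p1, p2, k3] as OpenCV has them; the pictures are not rectified), "R" (3x3) and "t" (3): a world point X has camera coordinates R X + t. Camera axes: x right, y down, z forward; pixel columns grow to the right and rows downward; lengths in mm; the calibration is good to about 2 mm. A picture is of the moment at which its call begins: read the wrist's pose just before it. get_calibration takes no time and is no camera call; for the wrist camera it gives the pose at the moment of the call.
- order.finish_job(): hands the job in, once; it reports no verdict.
The state is a dict: "clock": time; "qpos": joint angles; "qd": joint speeds; "tau": joint torques, N m; "eef_pos": TCP position; "tool_rot": TCP orientation; "force": force on the tool from outside, world axes, zero at the start; "torque": the same for the moment, N m; "width": finger opening in mm.
Only numpy, scipy, OpenCV 4.12 (cv2) and the standard library are available. Lean on these libraries where they do the work, as an engineer would, in place of code of your own. Each camera call takes 0.05 s, during which the arm holds its last target.

## Working session

There is one attempt and no reset: what is moved stays moved. The work goes in short steps, Python scripts to look and compute and a shell command to move; the robot and the scene stay as the last step left them, time stands still between calls to the robot, and variables do not carry over. Pictures are saved under pics/ and viewed, and the job is handed in when it is done.

```bash
mkdir -p pics; ls; python3 - <<'E'
from cell import readout,cams
import cv2,json
print(readout.read_state())
for n in ["scene","top","wrist"]:
    c=cams.get_calibration(n); print(n,c)
    cv2.imwrite(f"pics/{n}0.png",cams.get_image(n))
E
```

```text
pics
{'clock': 0.0, 'qpos': array([ 1.11719196,  0.62930725,  0.03843088,  1.51837036, -0.02702448,
        0.99630399, -0.01999628]), 'qd': array([ 1.50155603e-03,  1.12196414e-04,  1.15191215e-03, -8.74278561e-04,
        4.69719260e-04,  9.16160292e-05,  4.34619683e-04]), 'tau': array([ 3.11989033e-04, -5.63400292e+01,  1.22613855e+00, -1.93445778e+01,
        1.09859221e-02,  1.04722913e-02, -1.43669200e-05]), 'eef_pos': array([ 245.60517622, -601.13739192,  230.4133208 ]), 'tool_rot': array([-1.57306194,  1.56892462,  1.95633439]), 'force': array([-0.18540497,  0.4564934 ,  0.06789432]), 'torque': array([0.00753087, 0.05523309, 0.01546031]), 'width': 85.35365658093018}
scene {'fx': 581.6794795801278, 'fy': 581.6794795801278, 'cx': 318.0056293043367, 'cy': 239.3492579771933, 'distortion': array([-0.18540378,  0.        ,  0.        ,  0.        ,  0.        ]), 'R': array([[ 0.3916554 ,  0.91989413,  0.02002083],
       [ 0.56617885, -0.22379102, -0.79332156],
       [-0.72529136,  0.32204404, -0.60847356]]), 't': array([-182.97198038, -193.44180546, 1615.17138912])}
top {'fx': 545.4454592441799, 'fy': 545.4454592441799, 'cx': 326.01969425517785, 'cy': 232.72745734275713, 'distortion': array([-0.13600977,  0.        ,  0.        ,  0.        ,  0.        ]), 'R': array([[-0.00311537, -0.99992967, -0.01144301],
       [-0.98533608,  0.00502165, -0.17055082],
       [ 0.17059629,  0.01074388, -0.98528243]]), 't': array([  -6.25974939,  547.06242496, 1244.16807773])}
wrist {'fx': 376.69799025720886, 'fy': 376.69799025720886, 'cx': 315.41843689476593, 'cy': 237.05477885313823, 'distortion': array([-0.07842741,  0.        ,  0.        ,  0.        ,  0.        ]), 'R': array([[ 0.37768797, -0.9259316 , -0.00157066],
       [-0.88747984, -0.36248621,  0.28457563],
       [-0.26406691, -0.10608687, -0.9586523 ]]), 't': array([-648.73328204,  -36.85632214,  378.62401909])}
```

View pics/scene0.png

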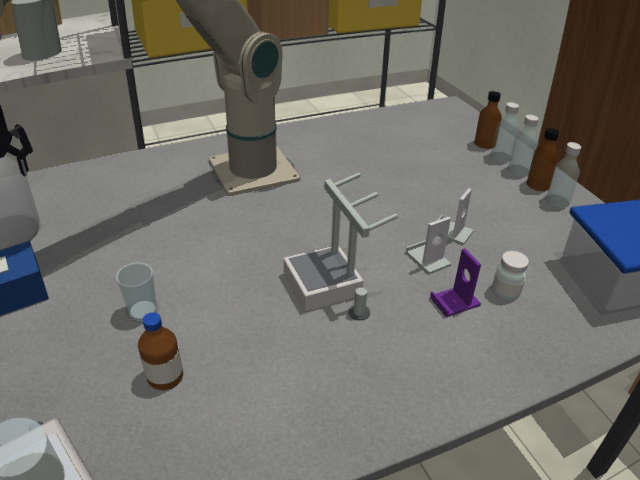

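View pics/top0.png

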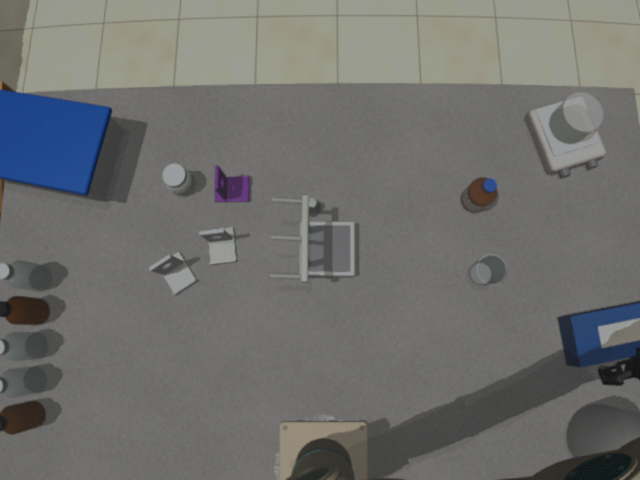

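View pics/wrist0.png

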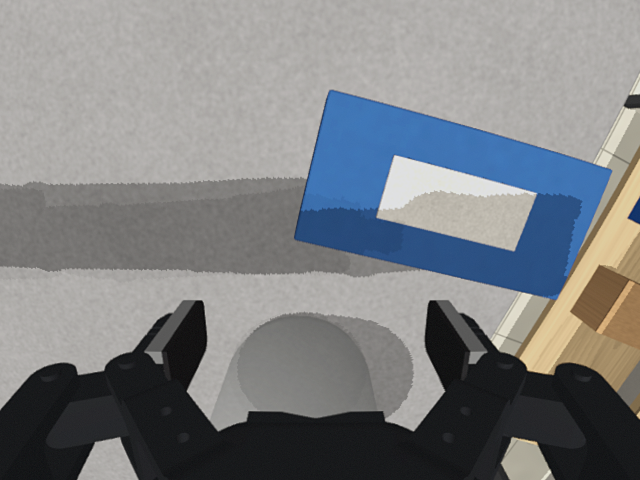

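The top view shows the stand at (330,245) with pegs pointing left and the post at (313,204). There are two grey rests at (218,245) and (175,272), and a purple decoy at (232,188). I'll enlarge the crops to measure.

```bash
cat > h.py <<'E'
import numpy as np,cv2
from cell import readout,cams
def und(c,uv):
    K=np.array([[c['fx'],0,c['cx']],[0,c['fy'],c['cy']],[0,0,1]])
    return cv2.undistortPoints(np.array(uv,float).reshape(-1,1,2),K,np.array(c['distortion'])).reshape(-1,2)
def ray(c,uv):
    p=und(c,uv); d=np.c_[p,np.ones(len(p))]@np.array(c['R'])   # R^T d
    o=-np.array(c['R']).T@np.array(c['t']); return o,d
def plane(c,uv,z):
    o,d=ray(c,uv); s=(z-o[2])/d[:,2]; return o+s[:,None]*d
def proj(c,X):
    K=np.array([[c['fx'],0,c['cx']],[0,c['fy'],c['cy']],[0,0,1]])
    return cv2.projectPoints(np.array(X,float).reshape(-1,3),cv2.Rodrigues(np.array(c['R']))[0],np.array(c['t'],float),K,np.array(c['distortion']))[0].reshape(-1,2)
def tri(c1,u1,c2,u2):
    o1,d1=ray(c1,[u1]);o2,d2=ray(c2,[u2]);d1=d1[0];d2=d2[0]
    s=np.linalg.lstsq(np.c_[d1,-d2],o2-o1,rcond=None)[0]
    a=o1+s[0]*d1;b=o2+s[1]*d2; return (a+b)/2,np.linalg.norm(a-b)
def crop(name,img,x,y,w,h,s):
    cv2.imwrite(name,cv2.resize(img[y:y+h,x:x+w],None,fx=s,fy=s,interpolation=cv2.INTER_CUBIC))
E
python3 - <<'E'
from h import *
t=cv2.imread('pics/top0.png');s=cv2.imread('pics/scene0.png')
crop('pics/t1.png',t,140,150,230,160,3.4)
crop('pics/s1.png',s,270,160,230,170,3.4)
E
```

```text
(no output)
```

View pics/t1.png

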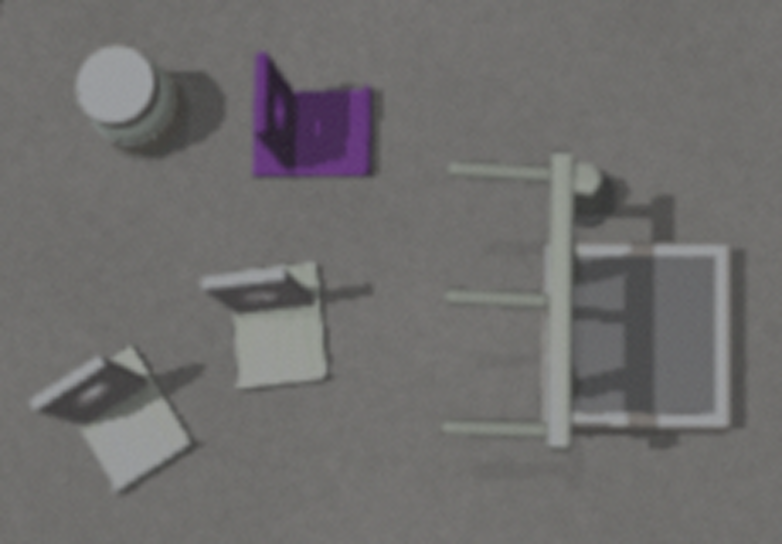

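View pics/s1.png

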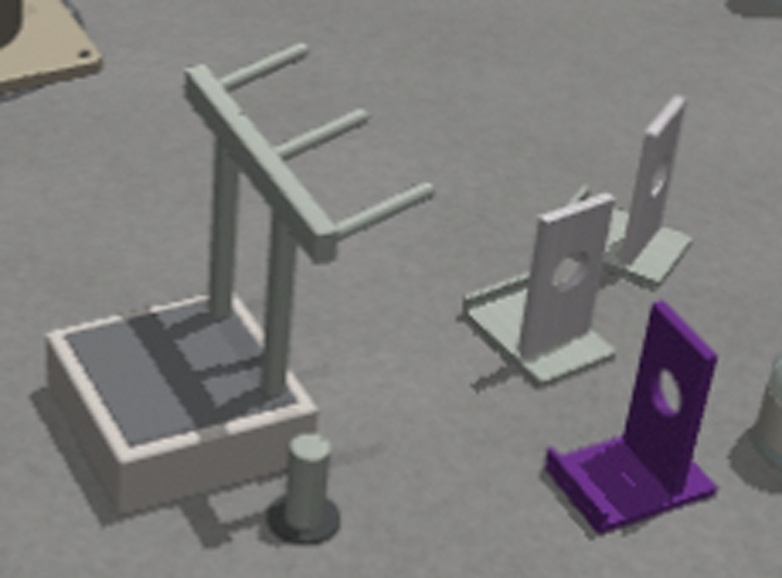

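```bash
python3 - <<'E'
from h import *
T=cams.get_calibration('top');S=cams.get_calibration('scene')
np.set_printoptions(precision=1,suppress=True)
t=lambda *p:[(x/3.4+140,y/3.4+150) for x,y in p]
s=lambda *p:[(x/3.4+270,y/3.4+160) for x,y in p]
print('base top z45 T',plane(T,t((728,245),(728,427),(543,427)),45))
print('base top z45 S',plane(S,s((50,338),(122,456),(317,410),(235,296)),45))
print('bar T',plane(T,t((562,153),(559,447)),201)); print('bar S',plane(S,s((198,70),(330,238)),201))
print('tips T',plane(T,t((447,168),(445,297),(443,427)),204)); print('tips S',plane(S,s((307,49),(367,117),(432,190)),204))
print('post top S',plane(S,s((311,446)),60),'foot',plane(S,s((304,520)),0)); print('post T',plane(T,t((590,180)),60))
print('r1 plate top T',plane(T,t((205,284),(286,273)),118),'S',plane(S,s((543,218),(610,201)),118))
print('r2 plate top T',plane(T,t((36,406),(104,360)),118),'S',plane(S,s((650,132),(681,100)),118))
print('r1 shelf corners T z8',plane(T,t((240,387),(327,379)),8),'S front',plane(S,s((466,300)),8))
print('r1 heel corners S',plane(S,s((544,378),(613,350)),8))
print('r2 shelf T z8',plane(T,t((118,490),(192,444)),8), 'heel S',plane(S,s((657,278),(690,240)),8))
E
```

```text
base top z45 T [[572.8 -75.4  45. ]
 [445.2 -73.9  45. ]
 [445.8  53.5  45. ]]
base top z45 S [[451.9 -71.5  45. ]
 [568.9 -70.4  45. ]
 [575.   53.7  45. ]
 [455.9  54.1  45. ]]
bar T [[601.3  33.3 201. ]
 [419.1  34.5 201. ]]
bar S [[423.9  37.  201. ]
 [606.5  34.  201. ]]
tips T [[591.5 104.3 204. ]
 [510.7 104.4 204. ]
 [431.1 104.5 204. ]]
tips S [[429.9 107.7 204. ]
 [511.6 106.4 204. ]
 [590.8 105.5 204. ]]
post top S [[616.7  27.9  60. ]] foot [[616.7  27.8   0. ]]
post T [[616.5  20.7  60. ]]
r1 plate top T [[534.3 274.5 118. ]
 [541.5 220.2 118. ]] S [[538.7 224.5 118. ]
 [538.6 274.9 118. ]]
r2 plate top T [[452.9 385.9 118. ]
 [483.6 340.9 118. ]] S [[480.8 345.4 118. ]
 [454.9 389.3 118. ]]
r1 shelf corners T z8 [[478.3 273.6   8. ]
 [483.9 210.7   8. ]] S front [[475.8 219.5   8. ]]
r1 heel corners S [[566.1 226.1   8. ]
 [559.1 284.5   8. ]]
r2 shelf T z8 [[404.2 360.2   8. ]
 [437.3 307.2   8. ]] heel S [[504.3 357.5   8. ]
 [475.7 406.    8. ]]
```

```bash
cat >> h.py <<'E'
from scipy.spatial.transform import Rotation as Ro
np.set_printoptions(precision=3,suppress=True)
def tool():
    s=readout.read_state(); R=Ro.from_euler('xyz',s['tool_rot']).as_matrix(); return np.array(s['eef_pos']),R,s
def yaw(R): return np.degrees(np.arctan2(R[1,1],R[0,1]))  # heading of tool y
def go(target,ydeg=None):
    p,R,s=tool(); d=R.T@(np.array(target)-p)/100
    print('pos',p,'yawY',round(yaw(R),2),'q',s['qpos'],'F',s['force'],'w',round(s['width'],1),'t',s['clock'])
    print('shift',d)
    if ydeg is not None:
        e=(ydeg-yaw(R)+180)%360-180
        print('spin',-e/45,'or half-turn alt',-(((e+360)%360)-180)/45)
E
python3 -c "
from h import *
go([470,34.5,300],90)
p,R,s=tool();print(R)"
```

```text
pos [ 245.665 -601.312  230.619] yawY -67.78 q [ 1.117  0.629  0.038  1.518 -0.027  0.996 -0.02 ] F [ 0.36  -1.112  0.156] w 85.1 t 0.15
shift [-0.687 -5.038 -4.481]
spin -3.5061785230374487 or half-turn alt 0.49382147696255235
[[-0.001  0.378 -0.926]
 [ 0.001 -0.926 -0.378]
 [-1.    -0.001 -0.   ]]
```

```bash
python3 -m creep '[[[-0.7,-0.5,-0.4],0,0],[[-0.7,-0.8,-0.7],0,0],[[-0.7,-1,-0.9],0,0],[[-0.7,-1,-0.9],0,0]]'; for i in 1 2 3; do python3 -m creep '[[[0,-0.35,-0.3],0,0],[[0,-0.7,-0.6],0,0],[[0,-1,-0.9],0,0],[[0,-1,-0.9],0,0]]';done;  python3 -c "
from h import *
go([470,34.5,300],-90)"
```

```text
clock: 0.55
eef_pos: [295.3, -469.8, 302.9]
tool_rot: [-3.007, 1.567, 0.53]
force: [1.4, -1.0, -0.9]
width: 85.4
clock: 0.95
eef_pos: [339.4, -342.8, 301.2]
tool_rot: [-2.177, 1.567, 1.361]
force: [0.6, -1.0, 0.5]
width: 85.1
clock: 1.35
eef_pos: [384.5, -217.1, 301.3]
tool_rot: [-2.341, 1.568, 1.197]
force: [-0.0, -0.5, 0.4]
width: 85.4
clock: 1.75
eef_pos: [430.2, -90.8, 301.4]
tool_rot: [-2.608, 1.568, 0.93]
force: [-0.5, 0.4, 0.9]
width: 85.1
pos [430.16  -90.831 301.356] yawY -67.3 q [ 0.26   0.241 -0.142  1.97   0.039  0.932 -1.075] F [-0.538  0.436  0.862] w 85.1 t 1.75
shift [ 0.017 -1.003 -0.851]
spin 0.5043601540032923 or half-turn alt -3.495639845996708
```

```bash
python3 -m creep '[[[0,-0.35,-0.3],0.15,0],[[0,-0.7,-0.6],0.3,0],[[0,-1,-0.85],0.5,0],[[0,-1,-0.85],0.5,0],[[0,-1,-0.85],0.5,0],[[0,-1,-0.85],0.5,0]]';  python3 - <<'E'
from h import *
go([470,34.5,172],-90)
cv2.imwrite('pics/w2.png',cams.get_image('wrist'));cv2.imwrite('pics/t2.png',cams.get_image('top'))
E
```

```text
clock: 2.35
eef_pos: [468.5, 27.0, 301.0]
tool_rot: [0.982, 1.569, -2.166]
force: [-1.2, -1.0, 0.3]
width: 85.6
pos [468.549  27.023 301.008] yawY -90.39 q [-0.025  0.288 -0.121  1.902  0.043  0.956 -1.744] F [-1.15  -1.037  0.301] w 85.6 t 2.35
shift [ 1.29  -0.077 -0.015]
spin -0.008576203887764046 or half-turn alt 3.9914237961122354
```

View pics/w2.png

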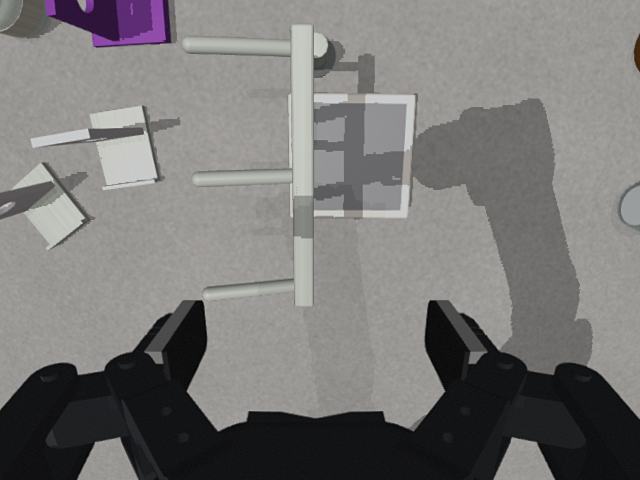

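The wrist view shows the bar vertical at u≈303, between (303,24) and (303,305), with the pads at (180,330) and (455,330). I'll check the bar's position from this view.

```bash
python3 - <<'E'
from h import *
W=cams.get_calibration('wrist')
print(plane(W,[(303,25),(304,305)],201),plane(W,[(184,45),(193,180),(205,296)],204), plane(W,[(291,94),(415,94),(408,217),(290,216)],45))
E
```

```text
[[598.662  33.582 201.   ]
 [418.288  35.854 201.   ]] [[588.612 104.091 204.   ]
 [508.216 105.355 204.   ]
 [427.025 105.065 204.   ]] [[571.89   50.807  45.   ]
 [571.638 -73.91   45.   ]
 [444.211 -73.639  45.   ]
 [446.295  54.95   45.   ]]
```

```bash
python3 -m creep '[[[0.4,-0.08,0],0,0],[[0.8,-0.08,0],0,0],[[0.9,-0.08,0],0,0],[[0.9,-0.08,0],0,0]]';python3 -m creep '[[[0.3,0,0],0,0],[[0.38,0,0],0,0],[[0.38,0,0],0,0],[[0.38,0,0],0,1],[[0.38,0,0],0,1],[[0.38,0,0],0,1],[[0.38,0,0],0,1],[[0.38,0,0],0,1],[[0.38,0,0],0,1],[[0.38,0,0],0,1]]';  python3 - <<'E'
from h import *
go([500,34.5,172],-90)
cv2.imwrite('pics/s3.png',cams.get_image('scene'));cv2.imwrite('pics/t3.png',cams.get_image('top'))
E
```

```text
clock: 2.85
eef_pos: [467.8, 36.2, 210.5]
tool_rot: [0.216, 1.567, -2.932]
force: [-0.6, 0.5, 1.1]
width: 85.4
clock: 3.85
eef_pos: [469.0, 36.4, 173.8]
tool_rot: [1.978, 1.57, -1.17]
force: [-0.7, -3.1, 5.7]
width: 12.8
pos [468.95   36.372 173.765] yawY -90.34 q [-0.06   0.464 -0.109  2.064  0.086  0.617 -1.805] F [-0.727 -3.109  5.678] w 12.8 t 3.85
shift [ 0.018  0.017 -0.311]
spin -0.0076612931854413095 or half-turn alt 3.992338706814558
```

View pics/s3.png

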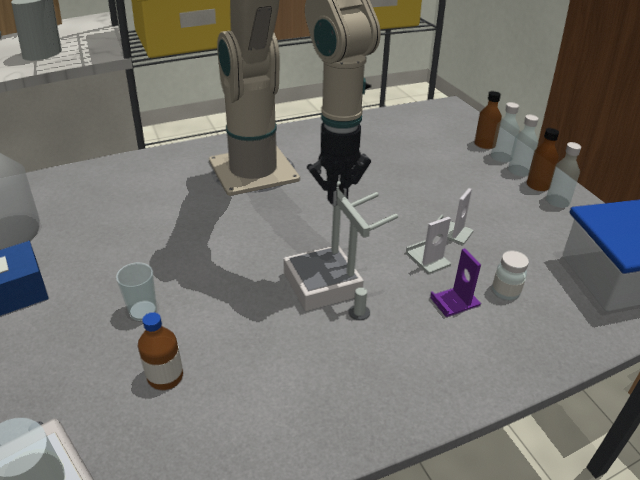

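```bash
python3 -m creep '[[[0,0,-0.06],0,1],[[0,0,-0.12],0,1],[[0,0,-0.18],0,1],[[0,0,-0.23],0,1],[[0,0,-0.23],0,1]]'; python3 -m creep '[[[0,0,-0.02],0,1],[[0,0,-0.04],0,1],[[0,0,-0.04],0,1]]'; python3 -m creep '[[[0,0,-0.01],0,1],[[0,0,-0.02],0,1],[[0,0,-0.02],0,1]]'; python3 -m creep '[[[0,0,-0.01],0,1],[[0,0,-0.02],0,1],[[0,0,-0.02],0,1]]'
```

```text
clock: 4.45
eef_pos: [482.5, 36.2, 176.1]
tool_rot: [0.18, 1.553, -2.968]
force: [-26.2, -2.5, 50.9]
width: 13.0
clock: 4.75
eef_pos: [486.6, 36.3, 176.6]
tool_rot: [0.179, 1.554, -2.968]
force: [-29.2, -2.0, 55.6]
width: 13.0
clock: 5.05
eef_pos: [488.2, 36.3, 176.9]
tool_rot: [0.174, 1.553, -2.974]
force: [-29.4, -2.2, 60.6]
width: 13.1
clock: 5.35
eef_pos: [490.5, 36.4, 177.3]
tool_rot: [0.177, 1.554, -2.97]
force: [-30.7, -2.6, 61.7]
width: 12.9
```

```bash
python3 -m creep '[[[-0.03,0,0.03],0,1],[[-0.05,0,0.05],0,1],[[-0.05,0,0.05],0,1]]'; python3 -m creep '[[[0,0,0],0,0],[[0,0,0],0,0],[[0,0,0],0,0],[[0,0,0],0,0],[[-0.4,0,0],0,0],[[-0.8,0,0],0,0],[[-1,0,0],0,0],[[-1,0,0],0,0],[[-1,0,0],0,0]]'; python3 - <<'E'
from h import *
go([500,34.5,272],-90)
cv2.imwrite('pics/w4.png',cams.get_image('wrist'));cv2.imwrite('pics/t4.png',cams.get_image('top'))
E
```

```text
clock: 5.65
eef_pos: [493.7, 37.6, 177.5]
tool_rot: [-0.147, 1.569, 2.99]
force: [-0.2, -0.3, -9.5]
width: 13.0
clock: 6.55
eef_pos: [494.7, 37.2, 278.3]
tool_rot: [3.085, 1.57, -0.062]
force: [-0.6, -0.4, -0.4]
width: 85.7
pos [494.695  37.23  278.287] yawY -90.28 q [-0.039  0.353 -0.126  1.873  0.055  0.918 -1.766] F [-0.638 -0.387 -0.436] w 85.7 t 6.55
shift [ 0.063  0.027 -0.053]
spin -0.006285869129597662 or half-turn alt 3.9937141308704023
```

View pics/w4.png

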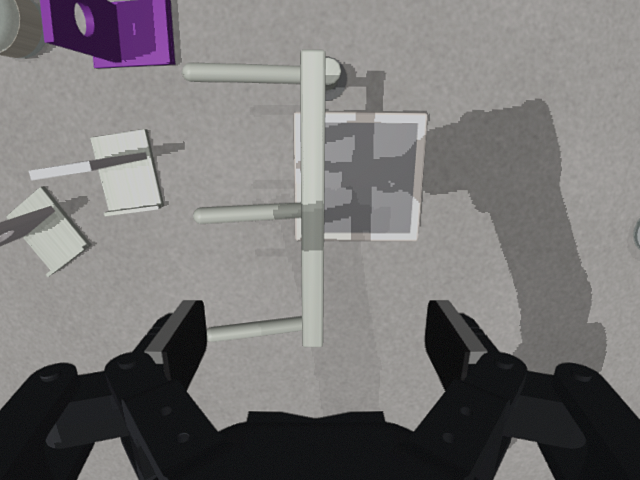

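```bash
python3 - <<'E'
from h import *
W=cams.get_calibration('wrist');T=cams.get_calibration('top')
print(plane(W,[(312,51),(313,346)],201),plane(W,[(189,72),(199,215),(210,333)],204), plane(W,[(294,112),(427,114),(417,241),(296,241)],45))
t=cv2.imread('pics/t4.png')
crop('pics/t4c.png',t,260,170,110,120,6)
go([425,-25,278],-90)
E
```

```text
[[604.971  38.516 201.   ]
 [425.249  39.269 201.   ]] [[595.018 104.812 204.   ]
 [515.833 105.838 204.   ]
 [436.88  106.413 204.   ]] [[578.453  57.114  45.   ]
 [576.716 -70.103  45.   ]
 [449.392 -68.763  45.   ]
 [450.118  57.641  45.   ]]
pos [493.911  37.101 277.145] yawY -90.28 q [-0.039  0.355 -0.125  1.874  0.055  0.918 -1.766] F [-0.148  0.384 -0.557] w 85.7 t 6.65
shift [-0.007  0.624  0.686]
spin -0.006306751421089353 or half-turn alt 3.9936932485789107
```

View pics/t4c.png

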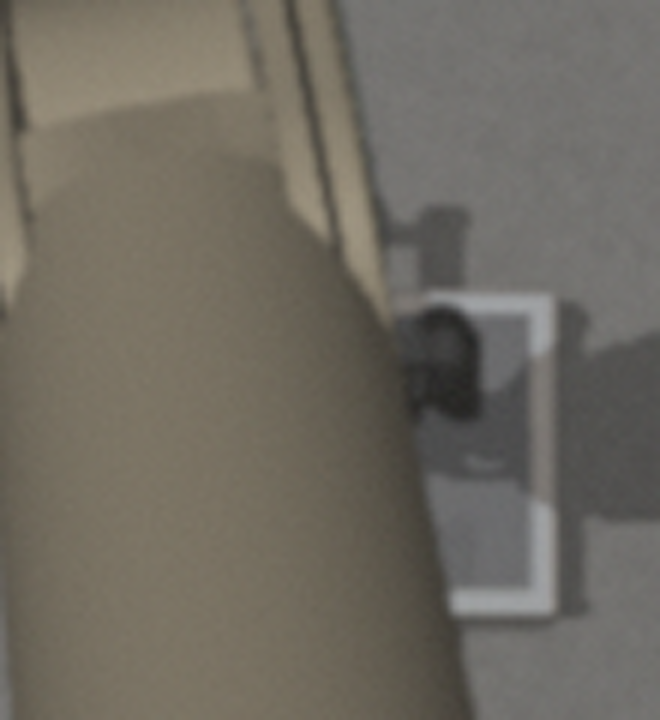

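```bash
python3 -m creep '[[[0,0.3,0.4],0,0.3],[[0,0.59,0.81],0,0.3],[[0,0.59,0.81],0,0.3],[[0,0.59,0.81],0,0.3],[[0,0.59,0.81],0,0.3]]';python3 - <<'E'
from h import *
go([413,-22,15],-90)
cv2.imwrite('pics/w5.png',cams.get_image('wrist'))
E
```

```text
clock: 7.15
eef_pos: [414.3, -20.7, 278.0]
tool_rot: [-1.99, 1.57, 1.147]
force: [0.4, 0.2, -0.9]
width: 60.2
pos [414.297 -20.742 277.997] yawY -90.24 q [ 0.076  0.231 -0.115  2.062  0.034  0.85  -1.633] F [ 0.42   0.157 -0.898] w 60.2 t 7.15
shift [2.63  0.014 0.013]
spin -0.005317893305254352 or half-turn alt 3.994682106694745
```

View pics/w5.png

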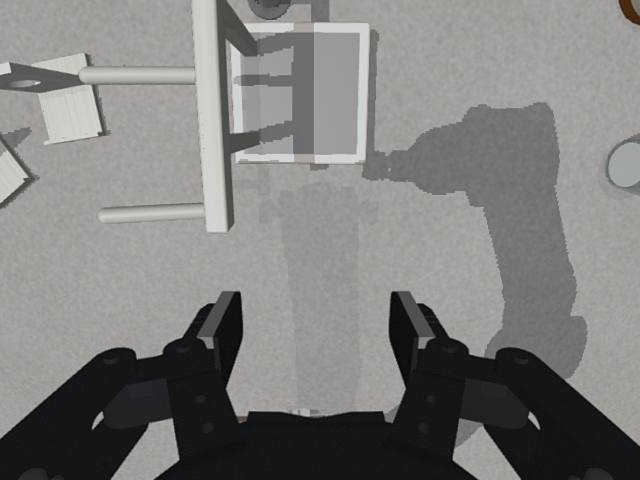

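```bash
python3 -m creep '[[[0,0.08,0.06],0,0.4],[[0.4,0.08,0.06],0,0.4],[[0.8,0.08,0.06],0,0.4],[[1,0.08,0.06],0,0.4],[[1,0.08,0.06],0,0.4]]';python3 -m creep '[[[0.4,0,0],0,0.4],[[0.8,0,0],0,0.4],[[1,0,0],0,0.4],[[1,0,0],0,0.4]]';python3 -m creep '[[[0.3,0,0],0,0.4],[[0.6,0,0],0,0.4],[[0.6,0,0],0,0.4]]';python3 - <<'E'
from h import *
go([438,-30,15],-90)
cv2.imwrite('pics/w6.png',cams.get_image('wrist'));cv2.imwrite('pics/s6.png',cams.get_image('scene'))
E
```

```text
clock: 7.7
eef_pos: [405.4, -29.3, 176.1]
tool_rot: [-0.014, 1.565, 3.123]
force: [0.4, -1.3, -0.1]
width: 51.5
clock: 8.1
eef_pos: [406.9, -29.3, 77.1]
tool_rot: [0.064, 1.568, -3.082]
force: [0.2, 0.8, 0.1]
width: 51.1
clock: 8.4
eef_pos: [403.7, -38.2, 41.4]
tool_rot: [1.032, 1.541, -2.112]
force: [-0.4, -1.0, -0.2]
width: 51.4
pos [403.707 -38.179  41.4  ] yawY -90.17 q [ 0.16   0.691 -0.227  2.307  0.784  0.242 -2.362] F [-0.413 -0.978 -0.188] w 51.4 t 8.4
shift [ 0.256 -0.09  -0.347]
spin -0.003723914974023046 or half-turn alt 3.996276085025977
```

View pics/w6.png

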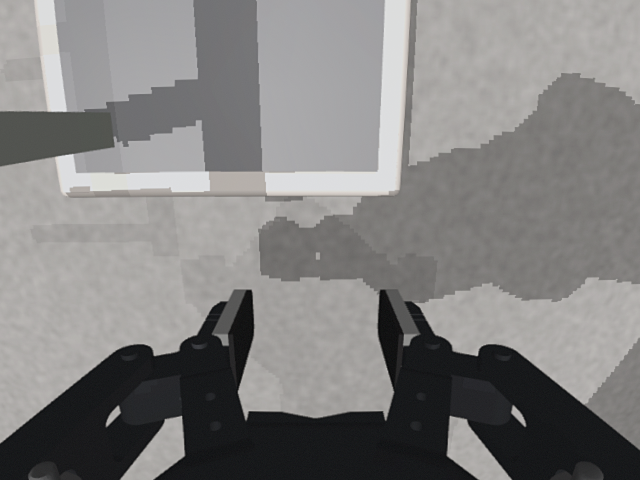

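View pics/s6.png

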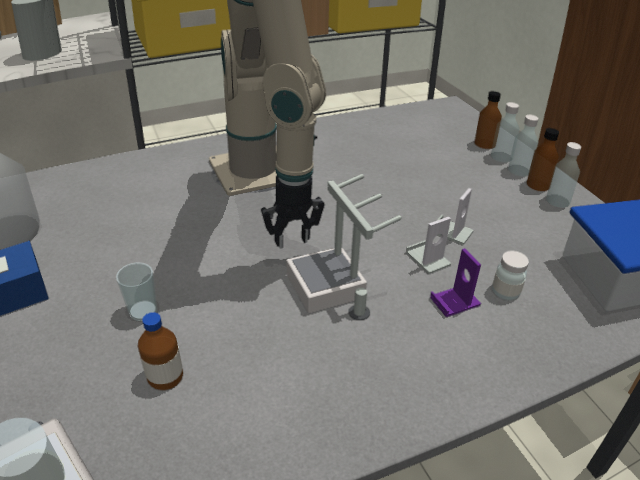

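```bash
python3 -m creep '[[[0,0,-0.1],0,0.4],[[0,0,-0.2],0,0.4],[[0,0,-0.2],0,0.4],[[0,0,-0.2],0,0.4]]';python3 -c "
from h import *
go([430,-29,15],-90)"
```

```text
clock: 8.9
eef_pos: [422.2, -37.4, 40.1]
tool_rot: [0.895, 1.54, -2.25]
force: [-0.1, 0.1, 0.8]
width: 51.1
pos [422.165 -37.362  40.101] yawY -90.17 q [ 0.19   0.706 -0.272  2.255  0.748  0.294 -2.324] F [-0.074  0.135  0.79 ] w 51.1 t 8.9
shift [ 0.247 -0.09  -0.083]
spin -0.0038728186297008606 or half-turn alt 3.996127181370299
```

```bash
python3 -m creep '[[[0.1,-0.05,-0.03],0,0.4],[[0.23,-0.09,-0.06],0,0.4],[[0.23,-0.09,-0.06],0,0.4],[[0.23,-0.09,-0.06],0,0.4]]';python3 -c "
from h import *
go([430,-29,15],-90);p,R,s=tool();print(R)"
```

```text
clock: 9.3
eef_pos: [426.3, -29.0, 16.4]
tool_rot: [0.842, 1.539, -2.302]
force: [-0.4, -0.3, 0.6]
width: 51.2
pos [426.341 -28.951  16.379] yawY -90.12 q [ 0.143  0.759 -0.234  2.25   0.836  0.249 -2.425] F [-0.419 -0.338  0.648] w 51.2 t 9.3
shift [ 0.013  0.    -0.037]
spin -0.0025711245130347984 or half-turn alt 3.9974288754869653
[[-0.021 -0.002 -1.   ]
 [-0.024 -1.     0.003]
 [-0.999  0.024  0.021]]
```

```bash
python3 -m creep '[[[0,0,-0.06],0,0.4],[[0,0,-0.12],0,0.4],[[0,0,-0.17],0,0.4],[[0,0,-0.22],0,0.4],[[0,0,-0.27],0,0.4],[[0,0,-0.32],0,0.4],[[0,0,-0.32],0,0.4]]';python3 -m creep '[[[0,0,-0.01],0,0.4],[[0,0,-0.02],0,0.4],[[0,0,-0.02],0,0.4]]';python3 - <<'E'
from h import *
go([463,-29,15],-90)
cv2.imwrite('pics/w7.png',cams.get_image('wrist'));cv2.imwrite('pics/s7.png',cams.get_image('scene'))
crop('pics/s7c.png',cv2.imread('pics/s7.png'),250,160,180,170,4)
E
```

```text
clock: 10.0
eef_pos: [458.1, -29.5, 15.6]
tool_rot: [0.824, 1.538, -2.321]
force: [-3.9, -0.4, 1.7]
width: 51.7
clock: 10.3
eef_pos: [459.2, -29.5, 15.6]
tool_rot: [0.813, 1.537, -2.332]
force: [-5.3, -0.2, 2.7]
width: 51.2
pos [459.15  -29.542  15.586] yawY -90.16 q [ 0.197  0.783 -0.313  2.161  0.79   0.345 -2.369] F [-5.255 -0.199  2.682] w 51.2 t 10.3
shift [ 0.005 -0.006 -0.039]
spin -0.003482299980770323 or half-turn alt 3.9965177000192296
```

View pics/s7c.png

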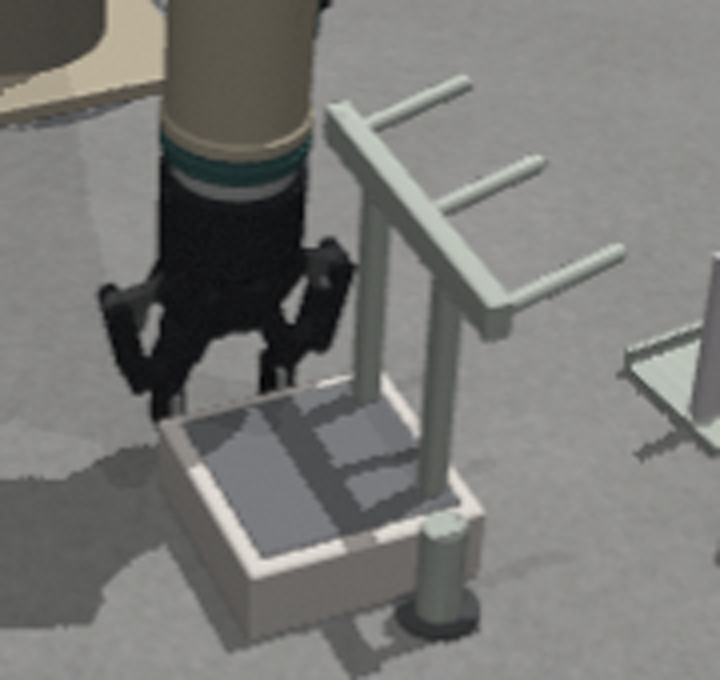

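```bash
python3 - <<'E'
from h import *
S=cams.get_calibration('scene')
p=lambda *q:[(x/4+250,y/4+160) for x,y in q]
print(plane(S,p((165,428),(252,572),(483,515),(388,372)),45),plane(S,p((442,525)),60),plane(S,p((338,104),(500,312)),201))
E
python3 -m creep '[[[0,0,-0.01],0,0.4],[[0,0,-0.02],0,0.4],[[0,0,-0.02],0,0.4]]'
python3 -m creep '[[[0,0,-0.01],0,0.4],[[0,0,-0.02],0,0.4],[[0,0,-0.02],0,0.4]]'
```

```text
[[480.343 -67.521  45.   ]
 [597.599 -67.129  45.   ]
 [602.964  56.745  45.   ]
 [481.145  61.309  45.   ]] [[616.152  26.038  60.   ]] [[447.602  40.434 201.   ]
 [633.392  36.385 201.   ]]
clock: 10.7
eef_pos: [461.1, -29.5, 15.6]
tool_rot: [0.813, 1.537, -2.332]
force: [-6.1, 0.6, 4.4]
width: 51.3
clock: 11.0
eef_pos: [462.1, -29.5, 15.4]
tool_rot: [0.782, 1.535, -2.362]
force: [-7.8, 0.4, 5.3]
width: 51.0
```

```bash
cat > arc.py <<'E'
from h import *
import sys
# rotate TCP about post axis by steps; print rows in tool axes
def arc(P,total,n,press=0.0):
    p,R,s=tool(); r=p-np.array([P[0],P[1],p[2]])
    for i in range(1,n+1):
        a=np.radians(total*i/n); c,si=np.cos(a),np.sin(a)
        q=np.array([c*r[0]-si*r[1],si*r[0]+c*r[1],0])
        # press: towards own +x direction
        th=np.radians(yaw(R)+90)+a
        d=q-r+press*i/n*np.array([np.cos(th),np.sin(th),0]); d[2]=0
        print(np.round(R.T@d/100,3), round(-total*i/n/45,3))
    go([P[0],P[1],15])
E
python3 -c "
from arc import *
arc((616.5,26.5),15,6,1)"
```

```text
[ 0.001  0.067 -0.028] -0.056
[ 0.002  0.132 -0.058] -0.111
[ 0.003  0.196 -0.092] -0.167
[ 0.003  0.258 -0.128] -0.222
[ 0.004  0.319 -0.167] -0.278
[ 0.004  0.377 -0.208] -0.333
pos [462.064 -29.51   15.443] yawY -90.14 q [ 0.201  0.786 -0.321  2.151  0.785  0.356 -2.362] F [-7.778  0.35   5.268] w 51.0 t 11.0
shift [-0.048 -0.564 -1.542]
```

```bash
python3 -m creep '[[[0,0.067,-0.028],-0.056,0.4],[[0,0.132,-0.058],-0.111,0.4],[[0,0.196,-0.092],-0.167,0.4],[[0,0.258,-0.128],-0.222,0.4],[[0,0.319,-0.167],-0.278,0.4],[[0,0.377,-0.208],-0.333,0.4],[[0,0.377,-0.208],-0.333,0.4]]'; python3 - <<'E'
from h import *
go([463,-29,15],-75)
cv2.imwrite('pics/w8.png',cams.get_image('wrist'));cv2.imwrite('pics/s8.png',cams.get_image('scene'))
crop('pics/s8c.png',cv2.imread('pics/s8.png'),250,160,180,170,4)
E
```

```text
clock: 11.7
eef_pos: [483.3, -69.4, 15.4]
tool_rot: [0.548, 1.534, -2.336]
force: [-5.2, -3.8, 1.0]
width: 51.0
pos [483.307 -69.36   15.382] yawY -75.25 q [ 0.352  0.817 -0.432  2.084  0.849  0.457 -2.07 ] F [-5.152 -3.808  1.042] w 51.0 t 11.7
shift [-0.002 -0.442  0.094]
spin -0.0054454835216499005 or half-turn alt 3.9945545164783502
```

View pics/s8c.png

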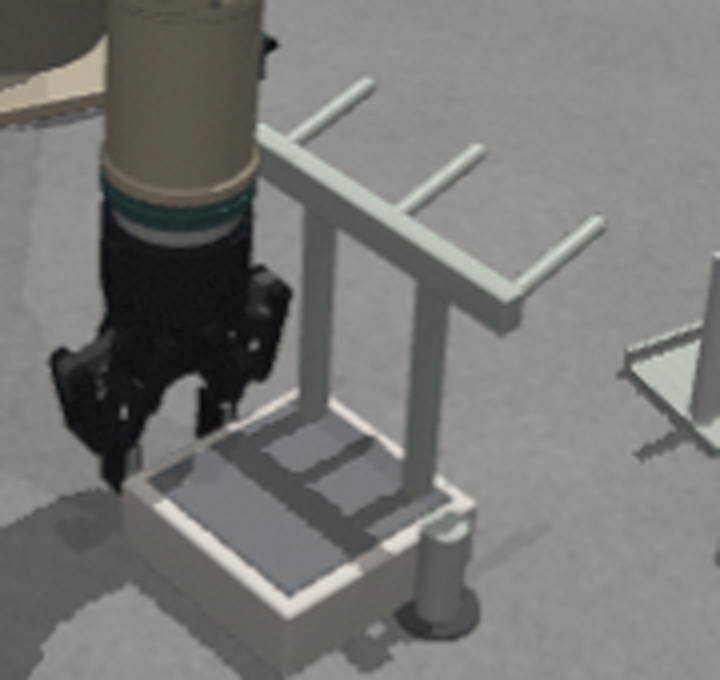

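View pics/w8.png

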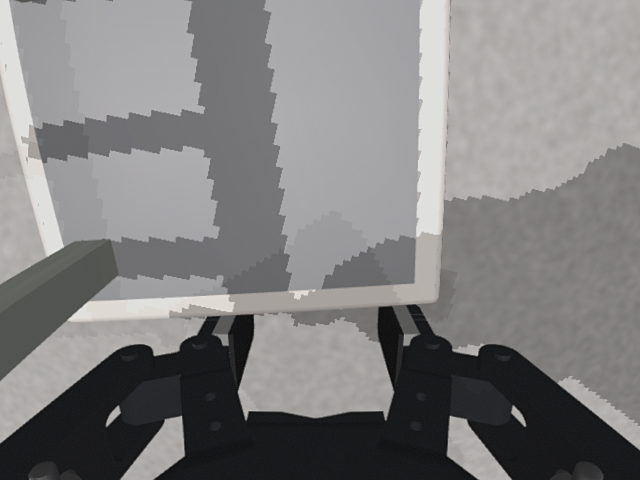

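```bash
cat > arc.py <<'E'
from h import *
def arc(P,total,n,press=0.0,slide=0.0):
    p,R,s=tool(); r=p-np.array([P[0],P[1],p[2]])
    for i in range(1,n+1):
        a=np.radians(total*i/n); c,si=np.cos(a),np.sin(a)
        q=np.array([c*r[0]-si*r[1],si*r[0]+c*r[1],0])
        th=np.radians(yaw(R)+90)+a
        d=q-r+i/n*(press*np.array([np.cos(th),np.sin(th),0])+slide*np.array([-np.sin(th),np.cos(th),0])); d[2]=0
        print(np.round(R.T@d/100,3), round(-total*i/n/45,3))
    go([P[0],P[1],15])
E
python3 -c "
from arc import *
arc((616.5,26.5),20,8,0.5,6)"
```

```text
[ 0.     0.059 -0.027] -0.056
[ 0.     0.116 -0.057] -0.111
[ 0.001  0.172 -0.089] -0.167
[ 0.001  0.227 -0.123] -0.222
[ 0.001  0.28  -0.159] -0.278
[ 0.     0.332 -0.197] -0.333
[ 0.     0.382 -0.237] -0.389
[-0.     0.43  -0.278] -0.444
pos [483.28  -69.412  15.441] yawY -75.28 q [ 0.351  0.817 -0.431  2.084  0.849  0.457 -2.072] F [-4.413 -4.128 -1.179] w 51.2 t 11.8
shift [-0.055 -0.589 -1.531]
```

```bash
python3 -m creep '[[[0,0.059,-0.027],-0.056,0.4],[[0,0.116,-0.057],-0.111,0.4],[[0,0.172,-0.089],-0.167,0.4],[[0,0.227,-0.123],-0.222,0.4],[[0,0.28,-0.159],-0.278,0.4],[[0,0.332,-0.197],-0.333,0.4],[[0,0.382,-0.237],-0.389,0.4],[[0,0.43,-0.278],-0.444,0.4]]'; python3 - <<'E'
from arc import *
arc((616.5,26.5),20,8,0.5,4)
cv2.imwrite('pics/w9.png',cams.get_image('wrist'));cv2.imwrite('pics/s9.png',cams.get_image('scene'))
crop('pics/s9c.png',cv2.imread('pics/s9.png'),250,160,180,170,4)
E
```

```text
clock: 12.6
eef_pos: [519.8, -104.2, 15.2]
tool_rot: [0.174, 1.532, -2.36]
force: [-7.0, -3.9, 0.1]
width: 51.5
[-0.001  0.062 -0.025] -0.056
[-0.001  0.122 -0.052] -0.111
[-0.002  0.181 -0.081] -0.167
[-0.003  0.239 -0.113] -0.222
[-0.004  0.296 -0.147] -0.278
[-0.005  0.351 -0.183] -0.333
[-0.006  0.404 -0.221] -0.389
[-0.007  0.456 -0.262] -0.444
pos [ 519.849 -104.181   15.169] yawY -55.17 q [ 0.488  0.876 -0.57   1.967  0.889  0.605 -1.668] F [-6.976 -3.874  0.094] w 51.5 t 12.6
shift [-0.061 -0.521 -1.538]
```

View pics/s9c.png

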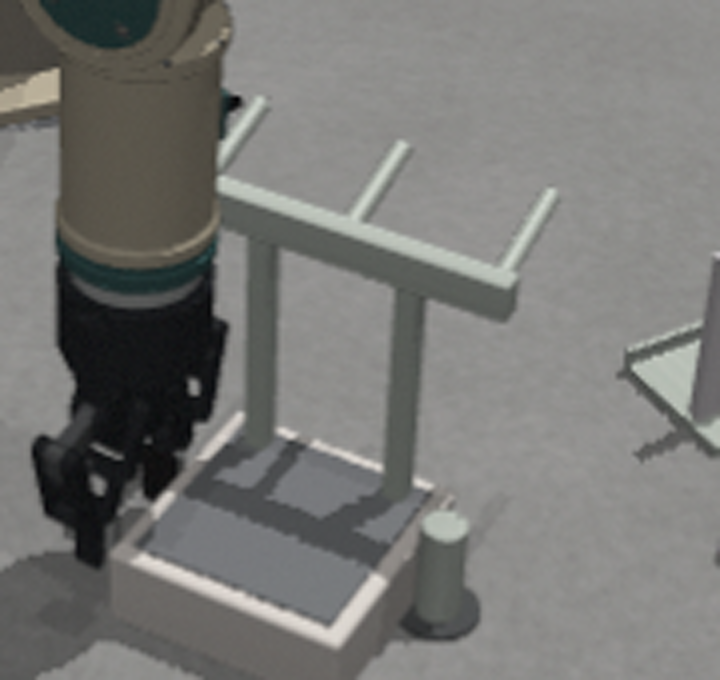

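View pics/w9.png

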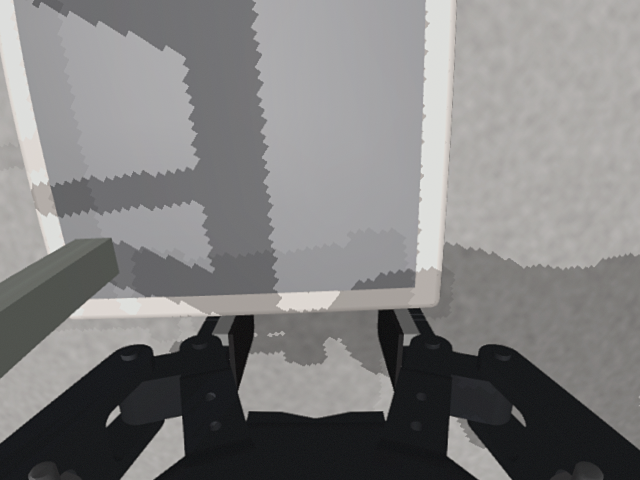

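```bash
python3 -m creep '[[[0,0.062,-0.029],-0.056,0.4],[[0,0.122,-0.058],-0.111,0.4],[[0,0.181,-0.09],-0.167,0.4],[[0,0.239,-0.124],-0.222,0.4],[[0,0.296,-0.16],-0.278,0.4],[[0,0.351,-0.198],-0.333,0.4],[[0,0.404,-0.238],-0.389,0.4],[[0,0.456,-0.281],-0.444,0.4]]'; python3 - <<'E'
from arc import *
arc((616.5,26.5),20,8,1,4)
cv2.imwrite('pics/w10.png',cams.get_image('wrist'));cv2.imwrite('pics/s10.png',cams.get_image('scene'));cv2.imwrite('pics/t10.png',cams.get_image('top'))
crop('pics/s10c.png',cv2.imread('pics/s10.png'),250,160,180,170,4)
E
```

```text
clock: 13.5
eef_pos: [568.6, -127.8, 14.7]
tool_rot: [-0.139, 1.528, -2.325]
force: [-7.8, -7.8, 4.7]
width: 51.0
[-0.001  0.062 -0.024] -0.056
[-0.003  0.122 -0.051] -0.111
[-0.004  0.181 -0.08 ] -0.167
[-0.006  0.239 -0.111] -0.222
[-0.008  0.295 -0.145] -0.278
[-0.01   0.35  -0.181] -0.333
[-0.012  0.403 -0.219] -0.389
[-0.014  0.454 -0.259] -0.444
pos [ 568.568 -127.825   14.729] yawY -35.26 q [ 0.564  0.952 -0.685  1.819  0.912  0.759 -1.264] F [-7.833 -7.798  4.659] w 51.0 t 13.5
shift [-0.064 -0.5   -1.535]
```

View pics/s10c.png

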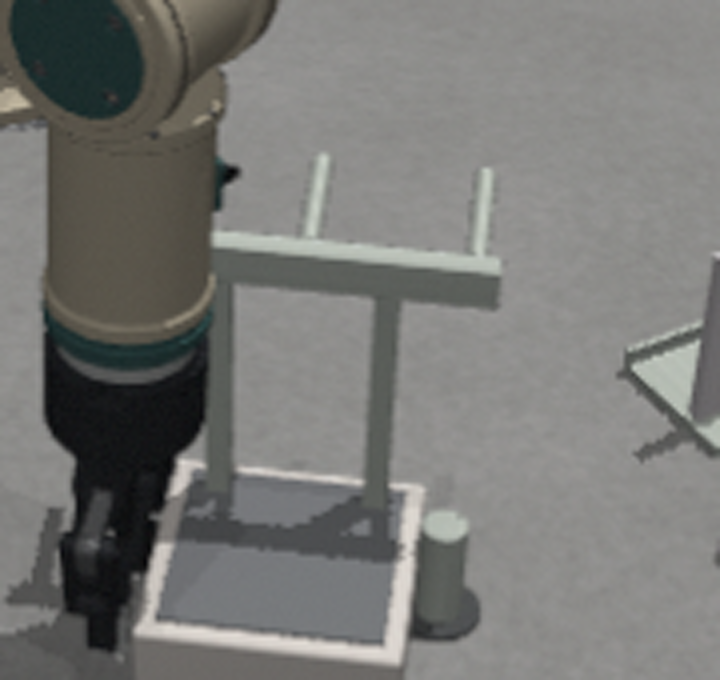

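View pics/w10.png

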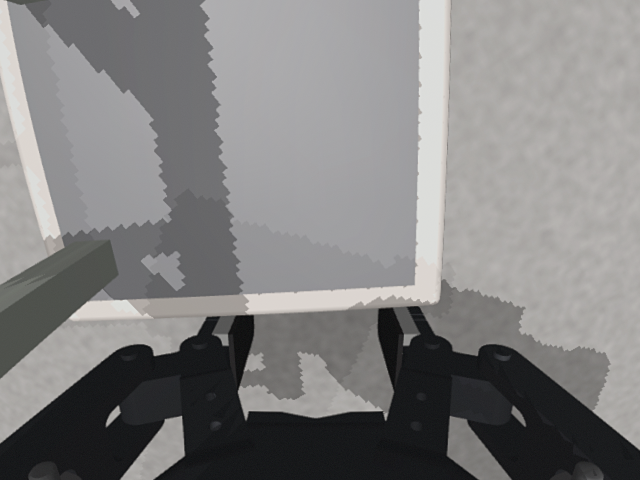

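```bash
python3 -m creep '[[[0,0.062,-0.024],-0.056,0.4],[[0,0.122,-0.051],-0.111,0.4],[[0,0.181,-0.08],-0.167,0.4],[[0,0.239,-0.111],-0.222,0.4],[[0,0.295,-0.145],-0.278,0.4],[[-0.01,0.35,-0.181],-0.333,0.4],[[-0.012,0.403,-0.219],-0.389,0.4],[[-0.014,0.454,-0.259],-0.444,0.4]]'; python3 - <<'E'
from arc import *
arc((616.5,26.5),14,6,0.5,3)
cv2.imwrite('pics/w11.png',cams.get_image('wrist'));cv2.imwrite('pics/t11.png',cams.get_image('top'))
W=cams.get_calibration('wrist')
crop('pics/t11c.png',cv2.imread('pics/t11.png'),250,160,180,170,4)
E
```

```text
clock: 14.45
eef_pos: [623.6, -134.2, 14.9]
tool_rot: [-0.37, 1.531, -2.208]
force: [-1.4, -8.4, -4.1]
width: 50.9
[-0.002  0.057 -0.022] -0.052
[-0.003  0.113 -0.046] -0.104
[-0.005  0.168 -0.072] -0.156
[-0.007  0.221 -0.1  ] -0.207
[-0.009  0.274 -0.13 ] -0.259
[-0.011  0.325 -0.162] -0.311
pos [ 623.644 -134.196   14.865] yawY -15.35 q [ 0.581  1.03  -0.778  1.66   0.937  0.895 -0.876] F [-1.429 -8.399 -4.074] w 50.9 t 14.45
shift [-0.051 -0.494 -1.53 ]
```

View pics/t11c.png

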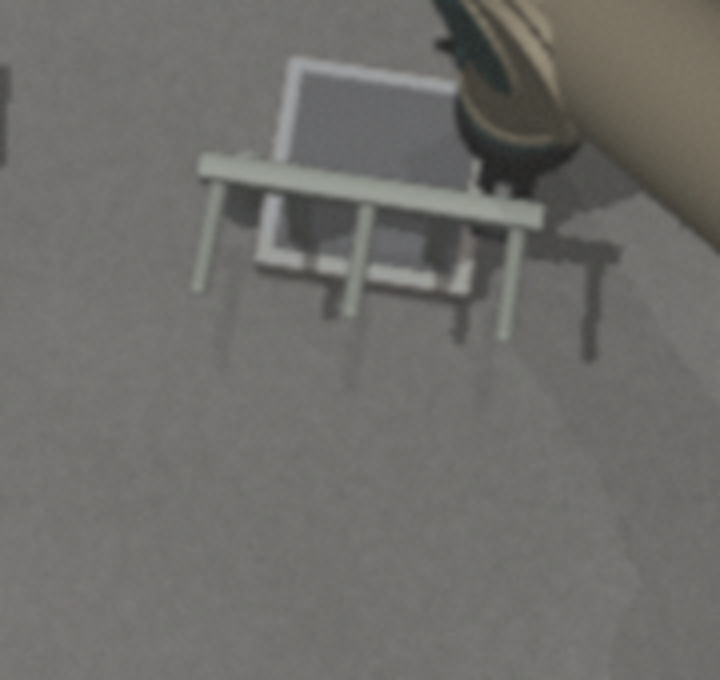

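View pics/w11.png

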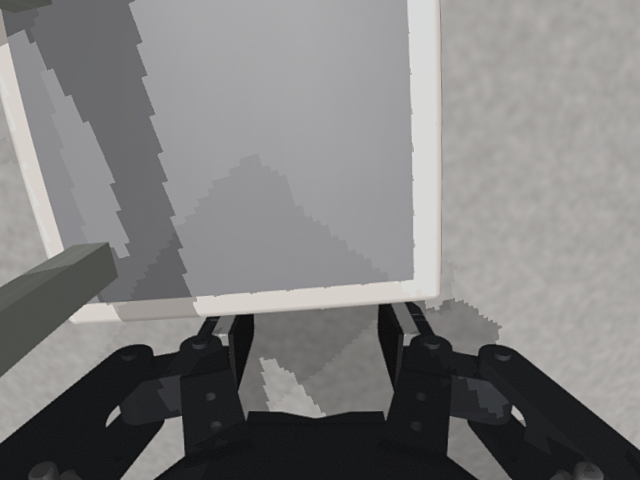

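```bash
python3 - <<'E'
from h import *
T=cams.get_calibration('top')
p=lambda *q:[(x/4+250,y/4+160) for x,y in q]
b=plane(T,p((202,165),(543,216)),201);print(b, np.degrees(np.arctan2(*(b[0]-b[1])[:2])))
t=plane(T,p((198,291),(350,314),(504,338)),204);print(t,np.degrees(np.arctan2(*(t[0]-t[2])[:2])))
E
```

```text
[[ 587.855   43.311  201.   ]
 [ 559.522 -135.389  201.   ]] 9.009182111369753
[[ 520.075   44.863  204.   ]
 [ 507.589  -33.951  204.   ]
 [ 494.614 -113.476  204.   ]] 9.13503132803998
```

```bash
python3 -m creep '[[[-0.002,0.057,-0.022],-0.052,0.4],[[-0.003,0.113,-0.046],-0.104,0.4],[[-0.005,0.168,-0.072],-0.156,0.4],[[-0.007,0.218,-0.099],-0.203,0.4],[[-0.007,0.218,-0.099],-0.203,0.4]]'; python3 - <<'E'
from h import *
go([0,0,0])
cv2.imwrite('pics/t12.png',cams.get_image('top'))
crop('pics/t12c.png',cv2.imread('pics/t12.png'),250,160,180,170,4)
E
```

```text
clock: 15.05
eef_pos: [649.1, -130.8, 15.1]
tool_rot: [-0.451, 1.533, -2.132]
force: [0.4, -9.6, -4.0]
width: 51.0
pos [ 649.08  -130.754   15.119] yawY -6.29 q [ 0.573  1.064 -0.815  1.589  0.949  0.952 -0.708] F [ 0.432 -9.559 -3.984] w 51.0 t 15.05
shift [ 0.24  -6.592 -0.597]
```

View pics/t12c.png

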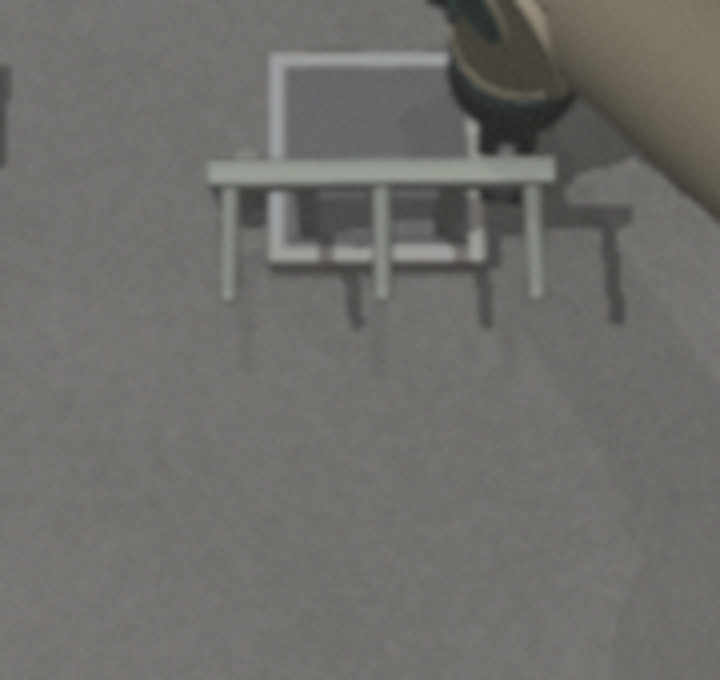

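```bash
python3 -m creep '[[[0,0,0.2],0,0.4],[[0,0,0.5],0,0.4],[[0,0,0.8],0,0.4],[[0,0,0.8],0,0.4]]'; python3 -m creep '[[[-0.4,0,0],0,0.4],[[-0.8,0,0],0,0.4],[[-1,0,0],0,0.4],[[-1,0,0],0,0.4]]';python3 -m creep '[[[-0.4,0,0],0,0.4],[[-0.8,0,0],0,0.4],[[-1,0,0],0,0],[[-1,0,0],0,0]]'; python3 -m creep '[[[-0.4,-0.4,0],0,0],[[-0.8,-0.8,0],0,0],[[-0.9,-1,0],0,0],[[-0.9,-1,0],0,0]]';python3 - <<'E'
from h import *
go([0,0,0])
for n in ('top','scene'): cv2.imwrite(f'pics/{n}13.png',cams.get_image(n))
crop('pics/t13c.png',cv2.imread('pics/top13.png'),250,160,180,170,4)
crop('pics/t13r.png',cv2.imread('pics/top13.png'),140,200,110,110,5)
E
```

```text
clock: 15.5
eef_pos: [639.4, -211.1, 17.7]
tool_rot: [-0.504, 1.536, -2.19]
force: [-0.3, -0.2, 0.3]
width: 51.3
clock: 15.9
eef_pos: [644.6, -200.4, 121.9]
tool_rot: [-0.399, 1.543, -2.076]
force: [0.5, 0.2, -0.0]
width: 51.2
clock: 16.3
eef_pos: [645.6, -198.2, 220.5]
tool_rot: [-0.468, 1.542, -2.145]
force: [0.5, -0.1, -0.5]
width: 77.6
clock: 16.7
eef_pos: [544.3, -185.8, 311.0]
tool_rot: [-0.566, 1.538, -2.243]
force: [0.5, 0.7, 0.5]
width: 85.4
pos [ 544.257 -185.816  310.967] yawY -6.11 q [ 0.891  0.64  -1.08   1.597  0.605  1.291 -0.402] F [0.509 0.735 0.512] w 85.4 t 16.7
shift [ 3.171 -5.554 -1.356]
```

View pics/top13.png

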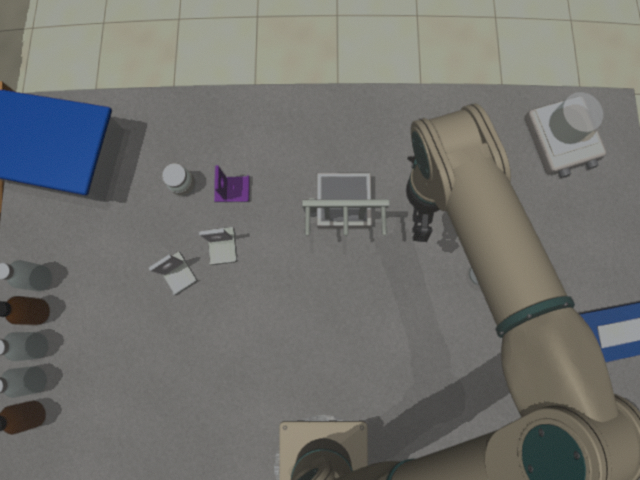

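View pics/t13c.png

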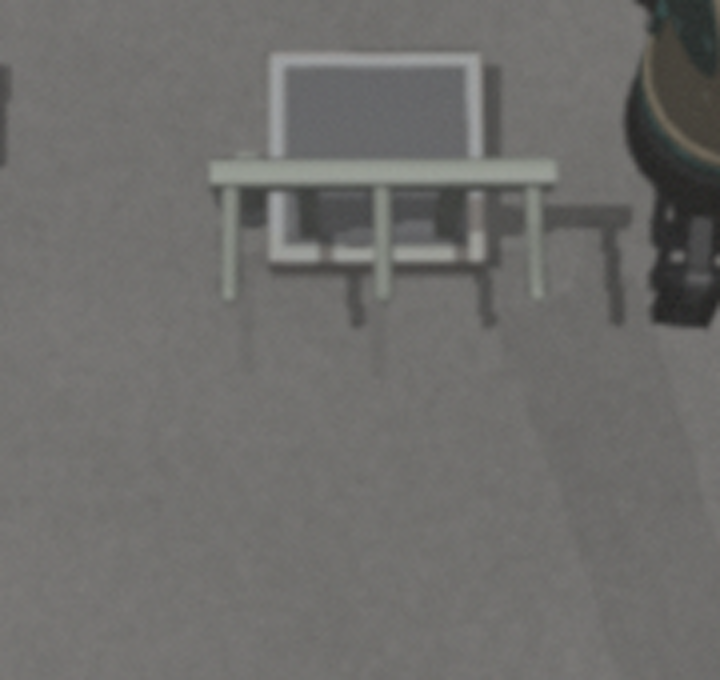

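View pics/scene13.png

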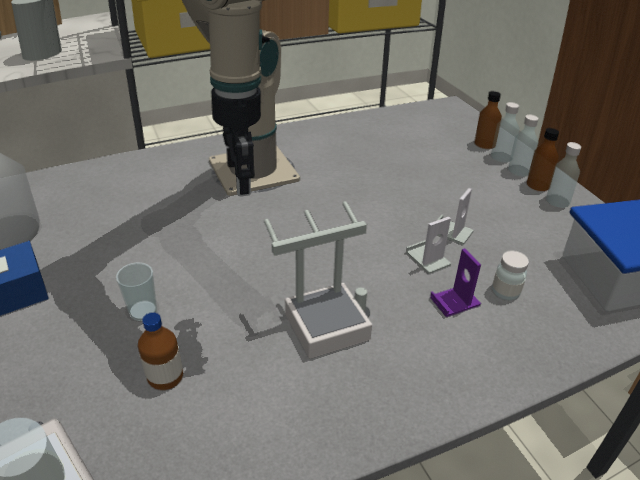

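View pics/t13r.png

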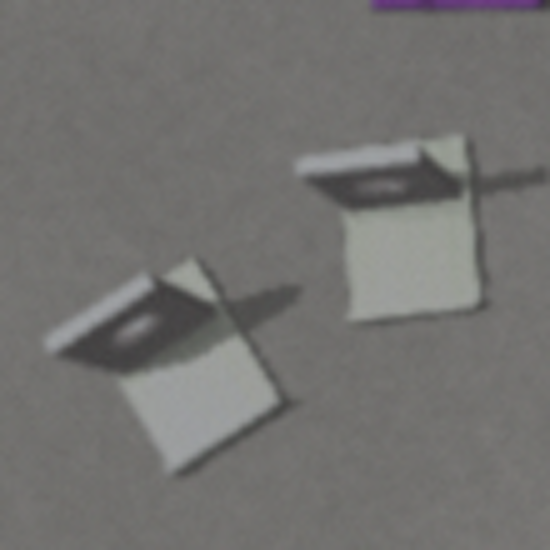

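```bash
python3 - <<'E'
from h import *
T=cams.get_calibration('top');S=cams.get_calibration('scene')
p=lambda *q:[(x/4+250,y/4+160) for x,y in q]
b=plane(T,p((209,173),(557,172)),201);print('bar',b, np.degrees(np.arctan2(*(b[0]-b[1])[:2])))
t=plane(T,p((229,297),(383,297),(539,296)),204);print('tips',t)
print('base',plane(T,p((270,54),(482,55),(486,263),(269,263)),45))
r=lambda *q:[(x/5+140,y/5+200) for x,y in q]
for q in (r((300,165),(424,157)),r((48,345),(155,283))):
    a=plane(T,q,118);print('rest',a,a.mean(0),np.linalg.norm(a[0]-a[1]),'plate dir deg',np.degrees(np.arctan2(*(a[0]-a[1])[[1,0]])))
for q in (r((350,320),(483,303)),r((173,474),(285,400))):
    a=plane(T,q,8);print('shelf front',a,np.linalg.norm(a[0]-a[1]),np.degrees(np.arctan2(*(a[0]-a[1])[[1,0]])))
E
```

```text
bar [[ 583.516   39.603  201.   ]
 [ 583.106 -143.309  201.   ]] 0.1286642377933863
tips [[ 516.834   28.746  204.   ]
 [ 516.429  -51.115  204.   ]
 [ 516.541 -132.063  204.   ]]
base [[ 692.978   11.691   45.   ]
 [ 691.66  -116.572   45.   ]
 [ 563.646 -116.601   45.   ]
 [ 564.307   12.31    45.   ]]
rest [[535.558 275.22  118.   ]
 [538.927 218.609 118.   ]] [537.242 246.915 118.   ] 56.71073913660293 plate dir deg 93.40572475732947
rest [[453.86  388.283 118.   ]
 [481.97  339.894 118.   ]] [467.915 364.089 118.   ] 55.9607950178449 plate dir deg 120.15248523339545
shelf front [[477.852 275.005   8.   ]
 [486.077 209.667   8.   ]] 65.8537389895967 97.17523583601727
shelf front [[402.57  360.382   8.   ]
 [438.741 305.972   8.   ]] 65.33619810766635 123.61533404176579
```

```bash
for i in 1 2 3; do python3 -m creep '[[[0,0,-0.35],0,0],[[0,0,-0.7],0,0],[[0,0,-1],0,0],[[0,0,-1],0,0]]' | grep eef; done;  python3 -m creep '[[[0.1,0,-0.1],-0.1,0],[[0.2,0,-0.2],-0.2,0],[[0.3,0,-0.2],-0.247,0],[[0.3,0,-0.2],-0.247,0],[[0.3,0,-0.2],-0.247,0]]';python3 - <<'E'
from h import *
go([537,247,250],5)
cv2.imwrite('pics/w14.png',cams.get_image('wrist'))
E
```

```text
eef_pos: [557.4, -81.0, 305.7]
eef_pos: [567.6, 17.8, 303.2]
eef_pos: [577.9, 116.5, 300.7]
clock: 18.5
eef_pos: [579.9, 130.0, 270.9]
tool_rot: [-0.815, 1.538, -2.301]
force: [0.1, -0.5, 0.6]
width: 85.4
pos [579.874 130.011 270.863] yawY 4.83 q [ 0.313  0.715 -1.054  1.587  0.65   1.26  -0.778] F [ 0.123 -0.526  0.63 ] w 85.4 t 18.5
shift [ 0.19  -0.324 -1.206]
spin -0.0037150325168429136 or half-turn alt 3.996284967483157
```

View pics/w14.png

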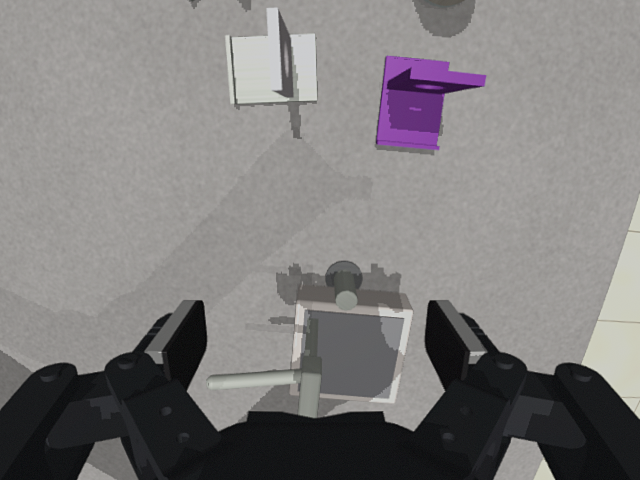

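```bash
python3 - <<'E'
from h import *
W=cams.get_calibration('wrist')
crop('pics/w14c.png',cv2.imread('pics/w14.png'),210,0,290,170,2.7)
E
```

```text
(no output)
```

View pics/w14c.png

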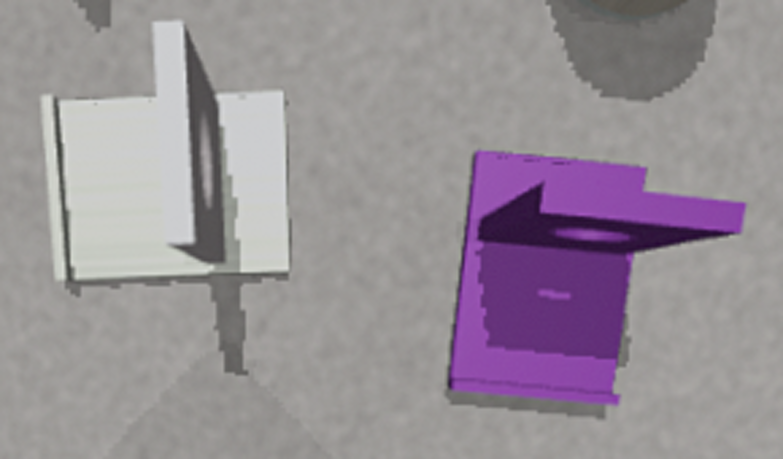

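```bash
python3 - <<'E'
from h import *
W=cams.get_calibration('wrist')
r=lambda *q:[(x/2.7+210,y/2.7) for x,y in q]
a=plane(W,r((153,22),(183,22),(193,243),(168,243)),118);print(a,a.mean(0))
m=(a[0]+a[1])/2-(a[2]+a[3])/2;print(np.linalg.norm(m),np.degrees(np.arctan2(m[1],m[0])))
b=plane(W,r((43,96),(60,280),(290,273),(284,90)),8);print(b,np.degrees(np.arctan2(*(b[0]-b[1])[[1,0]])),np.degrees(np.arctan2(*(b[3]-b[2])[[1,0]])))
print('decoy',plane(W,r((541,190),(745,205)),118))
E
```

```text
[[529.129 277.629 118.   ]
 [536.994 278.158 118.   ]
 [543.189 222.81  118.   ]
 [536.346 222.285 118.   ]] [536.415 250.221 118.   ]
55.75082858333869 96.90894387987659
[[472.377 276.776   8.   ]
 [480.838 211.916   8.   ]
 [568.013 221.229   8.   ]
 [560.373 284.964   8.   ]] 97.43238820519409 96.83574300100678
decoy [[635.783 244.672 118.   ]
 [692.004 246.812 118.   ]]
```

```bash
python3 -c "
from h import *
go([536.5,249,190],7)"; python3 -m creep '[[[0.1,-0.1,-0.4],-0.02,0.25],[[0.1,-0.2,-0.8],-0.04,0.25],[[0.1,-0.33,-1],-0.048,0.25],[[0.1,-0.33,-1],-0.048,0.25],[[0.1,-0.33,-1],-0.048,0.25]]'; python3 -c "
from h import *
go([536.5,249.5,150],7)"
```

```text
pos [580.02  130.377 271.478] yawY 4.85 q [ 0.313  0.715 -1.054  1.586  0.649  1.26  -0.778] F [-0.291  0.503  0.093] w 85.7 t 18.55
shift [ 0.795 -0.315 -1.237]
spin -0.047778943559661176 or half-turn alt 3.9522210564403393
clock: 19.05
eef_pos: [538.3, 227.7, 260.8]
tool_rot: [-0.789, 1.54, -2.234]
force: [0.9, -0.8, -0.1]
width: 64.1
pos [538.262 227.728 260.812] yawY 7.14 q [ 0.143  0.711 -1.051  1.627  0.65   1.226 -0.928] F [ 0.942 -0.795 -0.133] w 64.1 t 19.05
shift [ 1.103  0.034 -0.242]
spin 0.0031827509433292613 or half-turn alt -3.996817249056671
```

```bash
python3 -m creep '[[[0.2,0,-0.12],0,0.25],[[0.5,0.01,-0.24],0,0.25],[[0.9,0.01,-0.24],0,0.25],[[1,0.01,-0.24],0,0.25],[[1,0.01,-0.24],0,0.25]]'; python3 - <<'E'
from h import *
go([536.5,249.5,92],7)
cv2.imwrite('pics/w15.png',cams.get_image('wrist'))
E
```

```text
clock: 19.55
eef_pos: [534.0, 247.5, 158.6]
tool_rot: [-0.846, 1.537, -2.295]
force: [-0.4, -1.3, 1.1]
width: 64.1
pos [534.044 247.458 158.554] yawY 7.01 q [ 0.061  0.826 -0.962  1.72   0.768  1.061 -1.054] F [-0.422 -1.272  1.122] w 64.1 t 19.55
shift [ 0.664  0.044 -0.032]
spin 0.00032037078888720317 or half-turn alt -3.9996796292111134
```

View pics/w15.png

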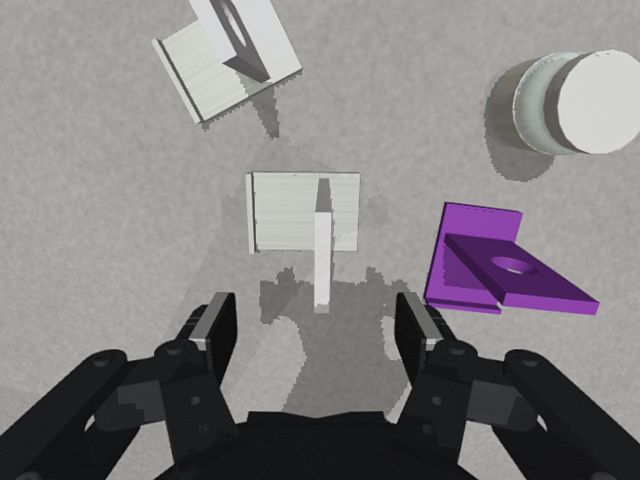

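```bash
python3 - <<'E'
from h import *
W=cams.get_calibration('wrist')
a=plane(W,[(314,211),(331,211),(329,306),(314,306)],118);print(a,a.mean(0))
go([*a.mean(0)[:2],92],7)
E
```

```text
[[528.834 279.013 118.   ]
 [537.229 280.094 118.   ]
 [543.276 227.613 118.   ]
 [535.221 226.527 118.   ]] [536.14  253.312 118.   ]
pos [534.687 248.702 160.197] yawY 7.04 q [ 0.061  0.824 -0.964  1.718  0.768  1.061 -1.054] F [ 0.188 -0.061  0.575] w 64.2 t 19.6
shift [ 0.68   0.036 -0.058]
spin 0.0008000773428711404 or half-turn alt -3.999199922657129
```

```bash
python3 -m creep '[[[0.3,0.01,-0.02],0,0.25],[[0.6,0.02,-0.03],0,0.25],[[0.68,0.02,-0.03],0,0.25],[[0.68,0.02,-0.03],0,0.25],[[0.68,0.02,-0.03],0,1],[[0.68,0.02,-0.03],0,1],[[0.68,0.02,-0.03],0,1],[[0.68,0.02,-0.03],0,1],[[0.68,0.02,-0.03],0,1],[[0.68,0.02,-0.03],0,1],[[0.68,0.02,-0.03],0,1]]'; python3 - <<'E'
from h import *
go([536.5,249.5,92],7); print(tool()[1])
cv2.imwrite('pics/w16.png',cams.get_image('wrist'))
E
```

```text
clock: 20.7
eef_pos: [534.4, 251.5, 92.6]
tool_rot: [-0.813, 1.541, -2.259]
force: [-0.8, -1.2, 7.0]
width: 6.7
pos [534.428 251.483  92.566] yawY 7.16 q [ 0.022  0.905 -0.896  1.762  0.862  0.955 -1.126] F [-0.825 -1.198  7.038] w 6.7 t 20.7
shift [0.006 0.018 0.022]
spin 0.003497564025678912 or half-turn alt -3.996502435974321
[[-0.019  0.992  0.125]
 [-0.023  0.125 -0.992]
 [-1.    -0.022  0.021]]
```

View pics/w16.png

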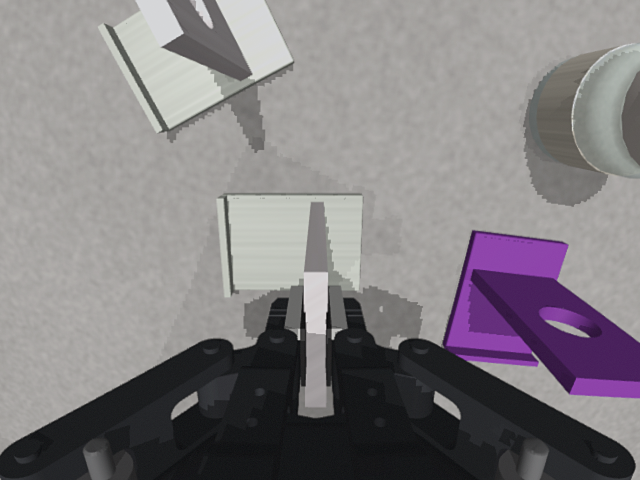

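```bash
python3 -m creep '[[[-0.2,0,0],0,1],[[-0.5,0,0],0,1],[[-0.8,0,0],0,1],[[-1,0,0],0,1],[[-1,0,0],0,1]]';python3 -m creep '[[[-0.2,-0.2,0],0,1],[[-0.37,-0.4,0],0.05,1],[[-0.37,-0.4,0],0.1,1],[[-0.37,-0.4,0],0.156,1],[[-0.37,-0.4,0],0.156,1],[[-0.37,-0.4,0],0.156,1]]'; python3 - <<'E'
from h import *
go([480,28.5,225],0); print(tool()[1])
cv2.imwrite('pics/s17.png',cams.get_image('scene'))
E
```

```text
clock: 21.25
eef_pos: [537.0, 254.9, 194.0]
tool_rot: [-0.797, 1.544, -2.243]
force: [0.3, -0.3, -1.8]
width: 6.7
clock: 21.85
eef_pos: [496.7, 248.9, 228.3]
tool_rot: [-0.734, 1.538, -2.301]
force: [-0.8, 0.4, -1.8]
width: 7.0
pos [496.695 248.89  228.342] yawY 0.19 q [ 0.082  0.695 -1.007  1.742  0.648  1.115 -1.139] F [-0.756  0.375 -1.802] w 7.0 t 21.85
shift [ 0.091 -0.174  2.202]
spin 0.004274446664185107 or half-turn alt -3.9957255533358143
[[-0.022  1.     0.004]
 [-0.024  0.003 -1.   ]
 [-0.999 -0.022  0.024]]
```

View pics/s17.png

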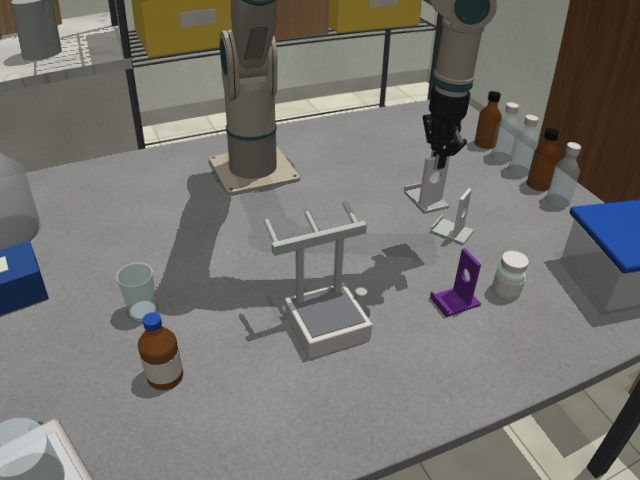

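```bash
python3 -m creep '[[[0,-0.05,0.2],0,1],[[0,-0.1,0.5],0,1],[[0,-0.17,0.8],0,1],[[0,-0.17,1],0,1],[[0,-0.17,1],0,1]]';python3 -m creep '[[[0,0,0.3],0,1],[[0,0,0.6],0,1],[[0,0,0.9],0,1],[[0,0,0.9],0,1]]'; python3 - <<'E'
from h import *
go([480,28.5,225],0); print(tool()[1])
cv2.imwrite('pics/s18.png',cams.get_image('scene'));cv2.imwrite('pics/t18.png',cams.get_image('top'));cv2.imwrite('pics/w18.png',cams.get_image('wrist'))
crop('pics/s18c.png',cv2.imread('pics/s18.png'),230,130,200,150,4)
E
```

```text
clock: 22.4
eef_pos: [480.4, 145.5, 231.3]
tool_rot: [-0.69, 1.536, -2.262]
force: [-0.0, -0.4, -2.6]
width: 7.0
clock: 22.8
eef_pos: [480.7, 55.4, 233.4]
tool_rot: [-0.705, 1.536, -2.279]
force: [0.6, 0.0, -1.8]
width: 6.7
pos [480.714  55.353 233.36 ] yawY -0.17 q [ 0.515  0.604 -1.079  1.925  0.636  1.038 -0.859] F [ 0.632  0.028 -1.811] w 6.7 t 22.8
shift [ 0.091 -0.004  0.266]
spin -0.003730782258512338 or half-turn alt 3.996269217741488
[[-0.022  1.    -0.002]
 [-0.026 -0.003 -1.   ]
 [-0.999 -0.022  0.026]]
```

View pics/s18c.png

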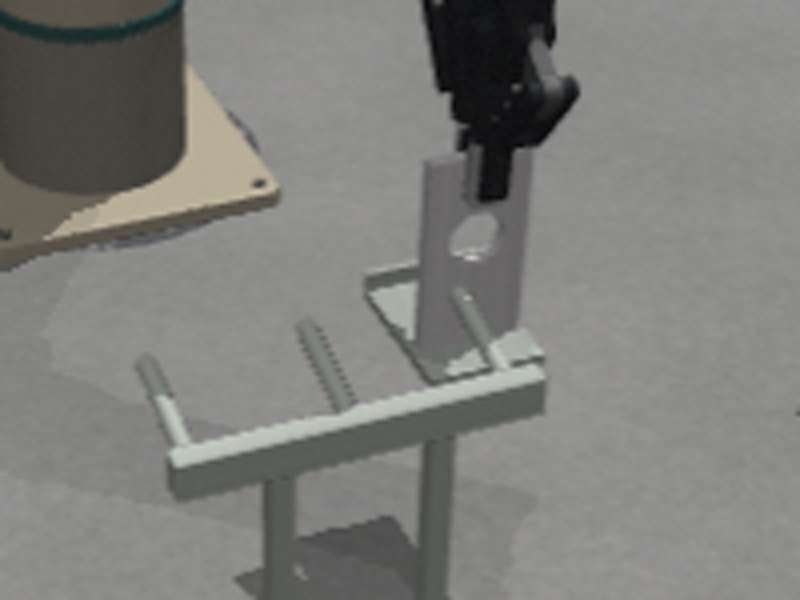

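View pics/t18.png

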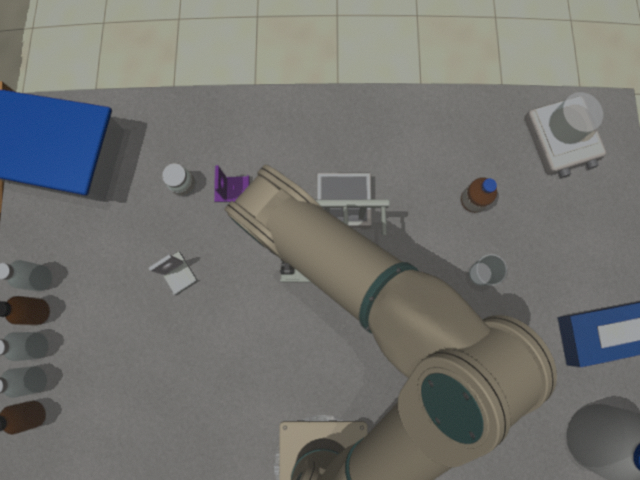

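View pics/w18.png

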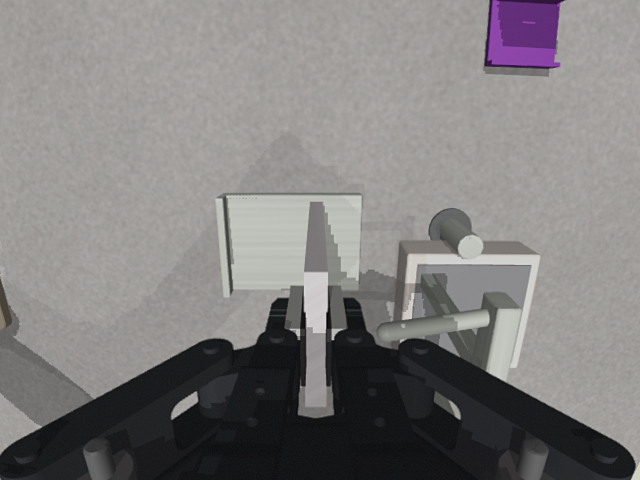

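```bash
python3 - <<'E'
from h import *
S=cams.get_calibration('scene')
p=lambda *q:[(x/4+230,y/4+130) for x,y in q]
o,d=ray(S,p((473,237))); 
for X in (477,481,485): print('hole',o+d[0]*(X-o[0])/d[0][0])
print('tips',plane(S,p((461,297),(306,327),(146,362)),204))
print('bar back',plane(S,p((545,372),(170,456)),201))
E
```

```text
hole [477.     57.104 206.844]
hole [481.     55.038 209.704]
hole [485.     52.972 212.565]
tips [[ 519.645   30.511  204.   ]
 [ 515.866  -48.859  204.   ]
 [ 514.997 -128.556  204.   ]]
bar back [[ 586.35    42.516  201.   ]
 [ 582.204 -140.645  201.   ]]
```

```bash
python3 -m creep '[[[0,0,0.1],0,1],[[0.05,0,0.2],0,1],[[0.08,0,0.26],0,1],[[0.08,0,0.26],0,1],[[0.08,0,0.26],0,1]]'; python3 - <<'E'
from h import *
go([515,29.5,224],0)
cv2.imwrite('pics/s19.png',cams.get_image('scene'));cv2.imwrite('pics/w19.png',cams.get_image('wrist'))
crop('pics/s19c.png',cv2.imread('pics/s19.png'),230,130,200,150,4)
E
```

```text
clock: 23.45
eef_pos: [480.5, 33.3, 226.8]
tool_rot: [-0.732, 1.54, -2.3]
force: [-0.7, 0.6, -2.3]
width: 7.1
pos [480.496  33.289 226.801] yawY 0.12 q [ 0.562  0.61  -1.079  1.942  0.649  1.02  -0.823] F [-0.651  0.56  -2.288] w 7.1 t 23.45
shift [0.022 0.345 0.038]
spin 0.002685388010998698 or half-turn alt -3.9973146119890015
```

View pics/s19c.png

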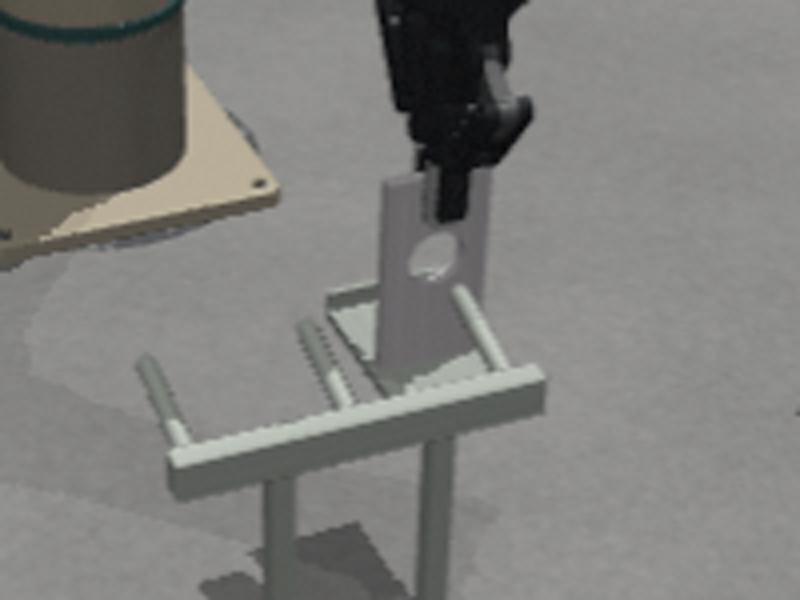

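View pics/w19.png

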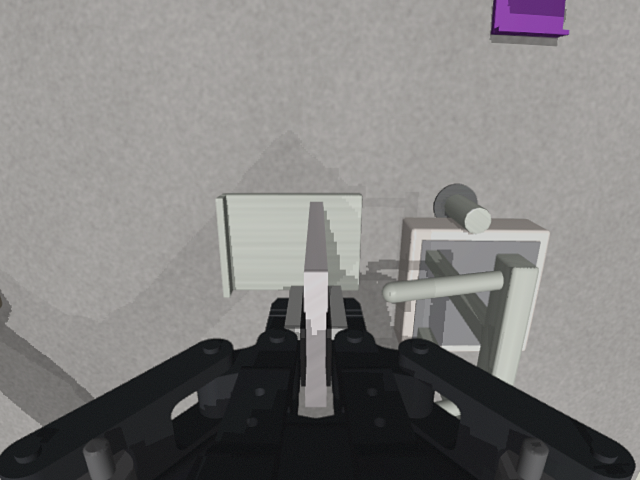

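```bash
python3 - <<'E'
from h import *
W=cams.get_calibration('wrist');S=cams.get_calibration('scene')
print(plane(W,[(391,292)],204), plane(W,[(497,265),(536,267)],201))
p=lambda *q:[(x/4+230,y/4+130) for x,y in q]
o,d=ray(S,p((434,257))); 
print('hole',o+d[0]*(480.5-o[0])/d[0][0],tri(W,(391,292),S,p((461,295))[0]))
go([515,29.5,224],0)
E
```

```text
[[515.887  29.678 204.   ]] [[566.776  42.682 201.   ]
 [586.509  41.703 201.   ]]
hole [480.5    34.201 202.423] (array([516.602,  30.674, 203.758]), np.float64(2.4915050340244878))
pos [480.631  33.761 227.059] yawY 0.17 q [ 0.561  0.61  -1.08   1.942  0.649  1.02  -0.823] F [ 0.004 -0.327 -1.933] w 7.0 t 23.55
shift [0.025 0.344 0.043]
spin 0.0037457811266386268 or half-turn alt -3.996254218873361
```

```bash
python3 -m creep '[[[0,0.05,0.04],0,1],[[0,0.1,0.04],0,1],[[0,0.15,0.04],0,1],[[0,0.15,0.04],0,1],[[0,0.15,0.04],0,1]]'; python3 - <<'E'
from h import *
go([548,29.5,219],0)
E
```

```text
clock: 24.05
eef_pos: [495.6, 29.5, 226.6]
tool_rot: [-0.732, 1.54, -2.3]
force: [-1.7, -0.6, -3.4]
width: 7.0
pos [495.577  29.54  226.619] yawY 0.14 q [ 0.556  0.629 -1.07   1.905  0.657  1.04  -0.806] F [-1.688 -0.607 -3.403] w 7.0 t 24.05
shift [0.065 0.526 0.   ]
spin 0.0032063980918880792 or half-turn alt -3.996793601908112
```

```bash
python3 -m creep '[[[0,0.08,0],0,1],[[0,0.16,0],0,1],[[0.01,0.24,0],0,1],[[0.03,0.32,0],0,1],[[0.04,0.4,0],0,1],[[0.05,0.48,0],0,1],[[0.06,0.53,0],0,1],[[0.06,0.53,0],0,1]]'; python3 - <<'E'
from h import *
go([548,29.5,209],0)
cv2.imwrite('pics/s20.png',cams.get_image('scene'));cv2.imwrite('pics/w20.png',cams.get_image('wrist'))
crop('pics/s20c.png',cv2.imread('pics/s20.png'),230,130,200,150,4)
E
```

```text
clock: 24.85
eef_pos: [549.0, 29.4, 219.3]
tool_rot: [-0.73, 1.54, -2.299]
force: [0.2, -0.1, -1.9]
width: 6.8
pos [549.027  29.382 219.345] yawY 0.12 q [ 0.503  0.704 -1.03   1.776  0.688  1.099 -0.775] F [ 0.161 -0.144 -1.949] w 6.8 t 24.85
shift [ 0.104 -0.008 -0.004]
spin 0.0025791581842592374 or half-turn alt -3.9974208418157406
```

View pics/s20c.png

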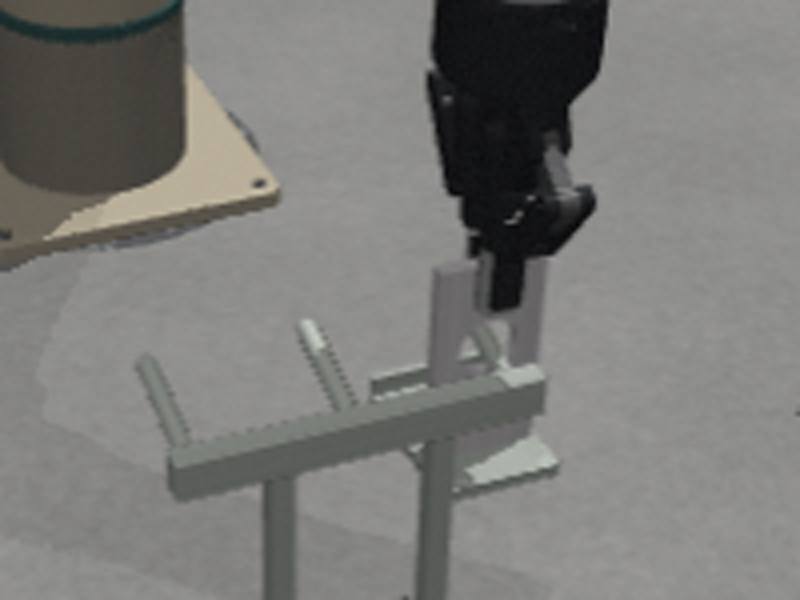

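View pics/w20.png

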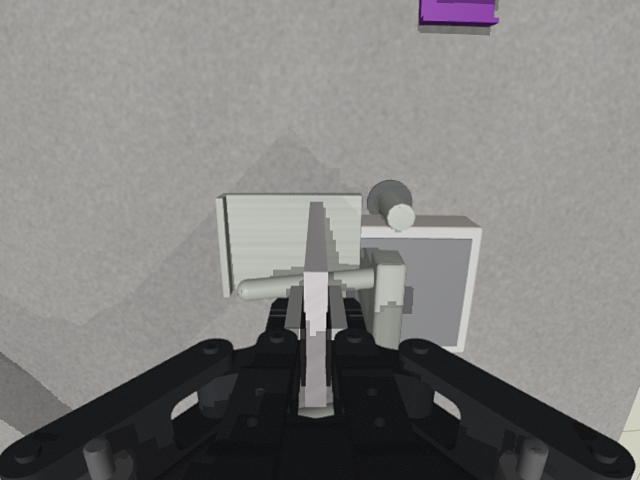

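```bash
python3 -m creep '[[[0.03,0,0],0,1],[[0.06,0,0],0,1],[[0.09,0,0],0,1],[[0.09,0,0],0,1],[[0.09,0,0],0,1]]'; python3 -m creep '[[[0.01,0,0],0,1],[[0.01,0,0],0,1],[[0.01,0,0],0,1]]';
```

```text
clock: 25.45
eef_pos: [548.1, 29.1, 210.5]
tool_rot: [-0.722, 1.54, -2.291]
force: [0.7, -1.3, -1.6]
width: 7.2
clock: 25.75
eef_pos: [548.3, 29.1, 209.7]
tool_rot: [-0.718, 1.54, -2.286]
force: [0.0, -0.0, -2.1]
width: 6.9
```

```bash
python3 -m creep '[[[0.01,0,0],0,1],[[0.01,0,0],0,0.88],[[0.01,0,0],0,0.82],[[0.01,0,0],0,0.82],[[0.01,0,0],0,0.82],[[0.01,0,0],0,0.82],[[0.01,0,0],0,0.82]]'; python3 - <<'E'
from h import *
go([548,29.5,209],0)
cv2.imwrite('pics/s21.png',cams.get_image('scene'));cv2.imwrite('pics/w21.png',cams.get_image('wrist'))
crop('pics/s21c.png',cv2.imread('pics/s21.png'),230,130,200,150,4)
E
```

```text
clock: 26.45
eef_pos: [548.2, 29.1, 208.7]
tool_rot: [-0.717, 1.54, -2.285]
force: [-0.3, -0.1, -0.1]
width: 15.8
pos [548.243  29.073 208.666] yawY 0.14 q [ 0.498  0.715 -1.02   1.79   0.703  1.079 -0.788] F [-0.344 -0.1   -0.111] w 15.8 t 26.45
shift [-0.003 -0.002 -0.004]
spin 0.0030492085692780317 or half-turn alt -3.9969507914307214
```

View pics/s21c.png

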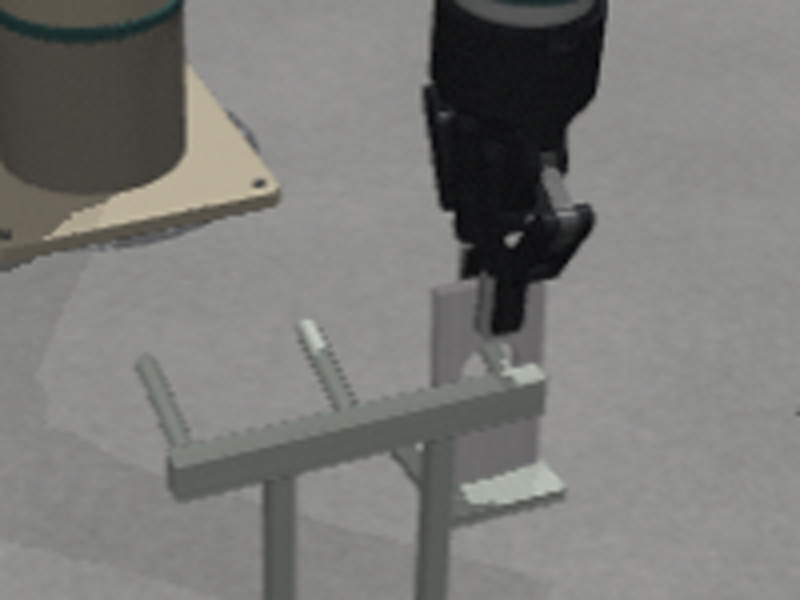

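View pics/w21.png

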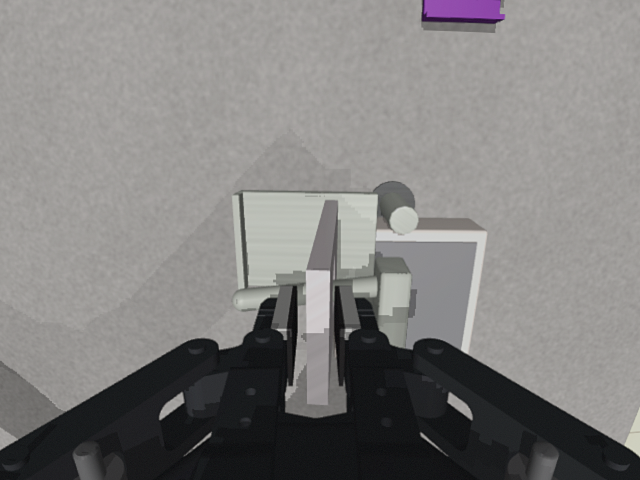

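```bash
python3 -m creep '[[[-0.1,0,0],0,0.8],[[-0.2,0,0],0,0.8],[[-0.35,-0.01,0],0,0.8],[[-0.5,-0.01,0],0,0.8],[[-0.7,-0.01,0],0,0.8],[[-0.8,-0.01,0],0,0.8]]';python3 -m creep '[[[0,0,-0.3],0,0.5],[[0,0,-0.6],0,0.3],[[0,0,-0.9],-0.2,0.25],[[0,0,-1],-0.4,0.25],[[0,0,-1],-0.5,0.25]]';  python3 - <<'E'
from h import *
go([0,0,0],31)
cv2.imwrite('pics/s22.png',cams.get_image('scene'));cv2.imwrite('pics/t22.png',cams.get_image('top'));cv2.imwrite('pics/w22.png',cams.get_image('wrist'))
E
```

```text
clock: 27.15
eef_pos: [549.7, 31.6, 291.3]
tool_rot: [-0.643, 1.542, -2.211]
force: [0.4, -0.5, -0.8]
width: 17.0
clock: 27.65
eef_pos: [548.1, 133.6, 287.1]
tool_rot: [-1.14, 1.541, -2.307]
force: [0.2, -0.3, 0.2]
width: 64.0
pos [548.059 133.602 287.103] yawY 23.15 q [ 0.367  0.693 -1.159  1.648  0.661  1.28  -0.523] F [ 0.151 -0.252  0.175] w 64.0 t 27.65
shift [ 3.007 -5.486 -0.963]
spin -0.17440433072962125 or half-turn alt 3.8255956692703785
```

View pics/s22.png

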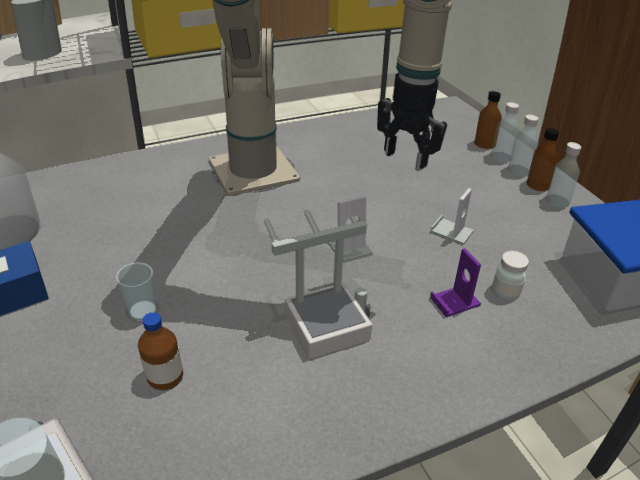

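View pics/w22.png

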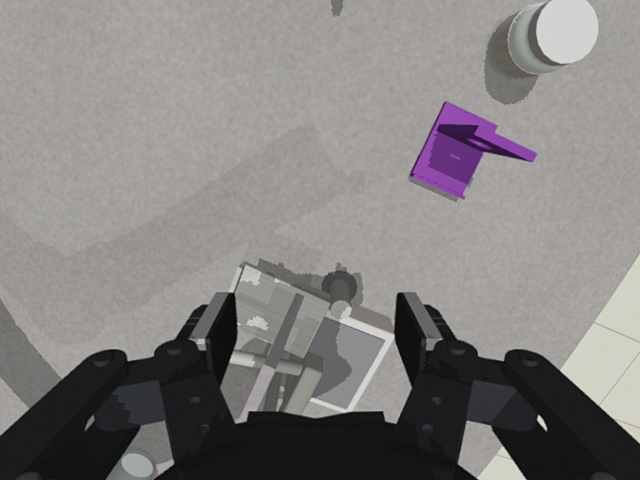

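View pics/t22.png

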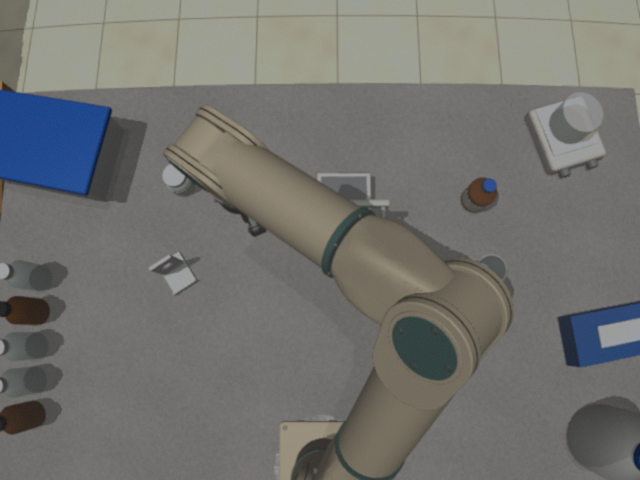

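```bash
python3 -m creep '[[[0,0,-0.35],0,0.25],[[0,-0.05,-0.7],-0.1,0.25],[[0.1,-0.1,-1],-0.18,0.25],[[0.2,-0.1,-1],-0.18,0.25],[[0.2,-0.1,-1],-0.18,0.25]]';  python3 - <<'E'
from h import *
go([468,364,250],31)
cv2.imwrite('pics/w23.png',cams.get_image('wrist'))
crop('pics/w23c.png',cv2.imread('pics/w23.png'),180,0,280,210,2.8)
E
```

```text
clock: 28.3
eef_pos: [500.0, 217.9, 264.3]
tool_rot: [-1.233, 1.537, -2.268]
force: [0.4, -0.8, 0.6]
width: 64.2
pos [499.967 217.923 264.294] yawY 30.67 q [ 0.21   0.696 -1.158  1.724  0.675  1.223 -0.598] F [ 0.363 -0.752  0.642] w 64.2 t 28.3
shift [ 0.112  0.474 -1.421]
spin -0.007439588635249569 or half-turn alt 3.99256041136475
```

View pics/w23c.png

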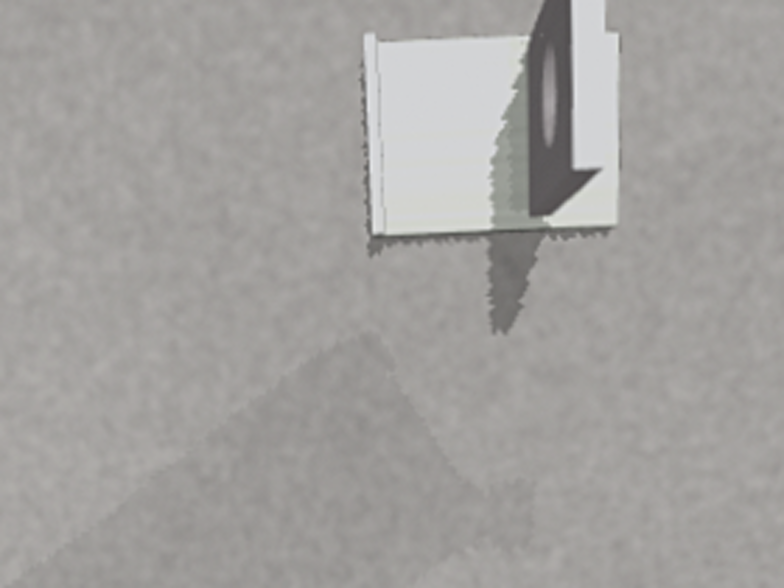

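```bash
python3 - <<'E'
from h import *
W=cams.get_calibration('wrist')
r=lambda *q:[(x/2.8+180,y/2.8) for x,y in q]
a=plane(W,r((572,168),(604,168),(606,0),(573,0)),118);print(a,[np.degrees(np.arctan2(*(a[i]-a[j])[[1,0]])) for i,j in((3,0),(2,1))])
b=plane(W,r((369,33),(378,236),(617,226),(618,33)),8);print(b,[np.degrees(np.arctan2(*(b[i]-b[j])[[1,0]])) for i,j in((0,1),(3,2))],np.linalg.norm(b[0]-b[1]),np.linalg.norm(b[2]-b[1]))
n=(b[3]-b[2]);n/=np.linalg.norm(n); e=(a[0]+a[1])/2; print('centre',e+28*n, (b[0]+b[1])/2+(59)*np.array([n[1],-n[0],0]), 'head',np.degrees(np.arctan2(n[1],n[0]))-90)
E
```

```text
[[479.191 340.584 118.   ]
 [486.122 344.77  118.   ]
 [465.122 378.086 118.   ]
 [458.185 373.88  118.   ]] [np.float64(122.24768219663291), np.float64(122.22569452190538)]
[[400.711 364.096   8.   ]
 [437.289 308.143   8.   ]
 [508.182 354.328   8.   ]
 [473.805 407.487   8.   ]] [np.float64(123.17368176402366), np.float64(122.88995577922644)] 66.84832929784683 84.61028419307208
centre [467.452 366.189 118.   ] [468.543 368.158   8.   ] head 32.88995577922644
```

```bash
python3 -m creep '[[[0,0.15,-0.35],-0.02,0.25],[[0.1,0.3,-0.7],-0.04,0.25],[[0.2,0.35,-1],-0.04,0.25],[[0.3,0.35,-1],-0.04,0.25],[[0.3,0.35,-1],-0.04,0.25]]';  python3 -c "
from h import *
go([467.5,366,160],32.5)"
```

```text
clock: 28.85
eef_pos: [479.2, 320.5, 232.1]
tool_rot: [-1.26, 1.537, -2.264]
force: [0.3, -1.3, -0.3]
width: 64.2
pos [479.18  320.499 232.137] yawY 32.44 q [-0.019  0.763 -1.102  1.678  0.718  1.203 -0.743] F [ 0.271 -1.285 -0.318] w 64.2 t 28.85
shift [ 0.712  0.168 -0.454]
spin -0.0013394385807733518 or half-turn alt 3.998660561419226
```

```bash
python3 -m creep '[[[0,0.08,-0.25],0,0.25],[[0.1,0.17,-0.45],0,0.25],[[0.4,0.17,-0.45],0,0.25],[[0.7,0.17,-0.45],0,0.25],[[0.7,0.17,-0.45],0,0.25],[[0.7,0.17,-0.45],0,0.25]]';  python3 - <<'E'
from h import *
cv2.imwrite('pics/w24.png',cams.get_image('wrist'))
go([467.5,366,92],32.5)
E
```

```text
clock: 29.45
eef_pos: [468.7, 366.1, 163.0]
tool_rot: [-1.271, 1.54, -2.277]
force: [-0.1, 0.5, 0.5]
width: 64.0
pos [468.806 367.077 163.84 ] yawY 32.39 q [-0.14   0.855 -1.029  1.698  0.803  1.108 -0.862] F [-0.156  0.263  1.191] w 64.2 t 29.5
shift [ 0.719  0.003 -0.004]
spin -0.0024080774170177695 or half-turn alt 3.9975919225829823
```

View pics/w24.png

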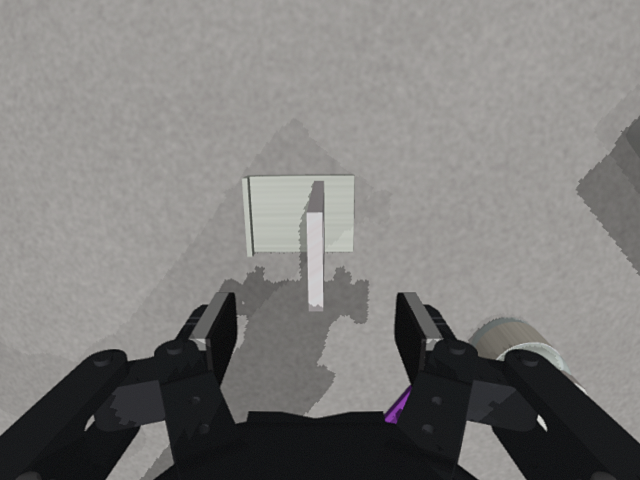

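```bash
python3 -m creep '[[[0.3,0,0],0,0.25],[[0.6,0,0],0,0.25],[[0.71,0,0],0,0.25],[[0.71,0,0],0,0.25],[[0.71,0,0],0,1],[[0.71,0,0],0,1],[[0.71,0,0],0,1],[[0.71,0,0],0,1],[[0.71,0,0],0,1],[[0.71,0,0],0,1],[[0.71,0,0],0,1]]'; python3 - <<'E'
from h import *
W=cams.get_calibration('wrist')
go([467.5,366,92],32.5)
cv2.imwrite('pics/w25.png',cams.get_image('wrist'))
E
python3 -m creep '[[[-0.2,0,0],0,1],[[-0.5,0,0],0,1],[[-0.8,0,0],0,1],[[-1,0,0],0,1],[[-1,0,0],0,1]]';python3 -m creep '[[[-0.3,0,0.3],0.1,1],[[-0.5,0,0.6],0.25,1],[[-0.5,0,0.9],0.4,1],[[-0.5,0,1],0.55,1],[[-0.5,0,1],0.7,1],[[-0.5,0,1],0.72,1]]'
python3 - <<'E'
from h import *
go([470,-50,245],0)
cv2.imwrite('pics/s26.png',cams.get_image('scene'));cv2.imwrite('pics/w26.png',cams.get_image('wrist'))
E
```

```text
clock: 30.6
eef_pos: [467.0, 366.8, 92.8]
tool_rot: [-1.262, 1.543, -2.265]
force: [2.1, 0.3, 6.7]
width: 7.1
pos [467.01  366.836  92.808] yawY 32.54 q [-0.173  0.936 -0.96   1.752  0.903  0.997 -0.935] F [2.105 0.292 6.695] w 7.1 t 30.6
shift [ 0.008 -0.     0.01 ]
spin 0.0008842749241466663 or half-turn alt -3.9991157250758533
clock: 31.15
eef_pos: [468.5, 369.8, 194.9]
tool_rot: [-1.284, 1.545, -2.287]
force: [0.4, -0.1, -1.9]
width: 6.8
clock: 31.75
eef_pos: [522.4, 283.8, 241.3]
tool_rot: [-0.717, 1.538, -2.287]
force: [-0.2, 0.5, -1.5]
width: 6.7
pos [522.424 283.778 241.32 ] yawY 0.02 q [-0.001  0.718 -0.962  1.62   0.624  1.178 -1.115] F [-0.174  0.456 -1.507] w 6.7 t 31.75
shift [ 0.058 -0.526  3.337]
spin 0.0005193892476837744 or half-turn alt -3.999480610752317
```

View pics/s26.png

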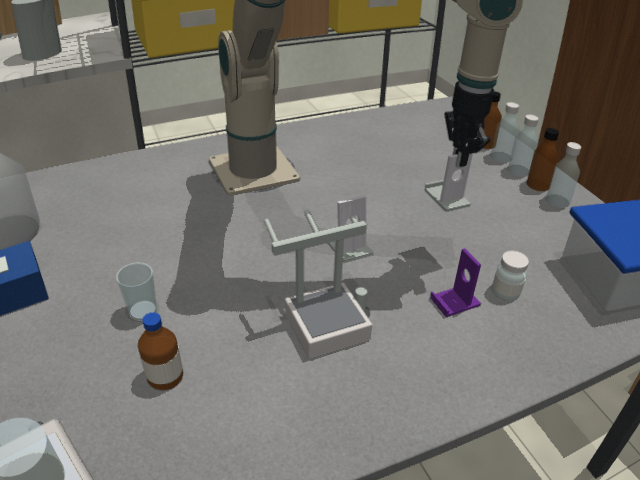

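View pics/w26.png

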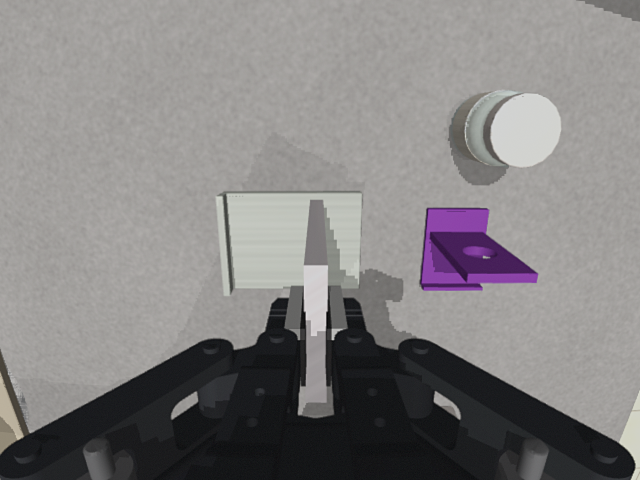

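```bash
python3 -m creep '[[[0,-0.2,0.2],0,1],[[0,-0.4,0.5],0,1],[[0,-0.5,0.8],0,1],[[0,-0.5,1],0,1],[[0,-0.5,1],0,1]]'|grep eef; for i in 1 2; do python3 -m creep '[[[0.01,0,0.3],0,1],[[0.02,0,0.6],0,1],[[0.02,0,0.9],0,1],[[0.02,0,1],0,1]]'|grep eef; done;  python3 -c "
from h import *
go([470,-130,230],0)"
```

```text
eef_pos: [472.7, 181.4, 244.9]
eef_pos: [473.2, 82.6, 245.3]
eef_pos: [473.8, -17.0, 245.8]
pos [473.785 -17.028 245.826] yawY 0.07 q [ 0.678  0.562 -1.078  1.938  0.598  1.033 -0.677] F [ 0.507  0.03  -2.221] w 6.8 t 33.15
shift [ 0.186 -0.036  1.126]
spin 0.0014812544583915294 or half-turn alt -3.998518745541608
```

```bash
python3 -m creep '[[[0.05,0,0.3],0,1],[[0.1,0,0.6],0,1],[[0.15,0,0.9],0,1],[[0.18,0,1],0,1],[[0.18,0,1],0,1]]'; python3 -m creep '[[[0.02,0.02,0.1],0,1],[[0.03,0.02,0.11],0,1],[[0.03,0.02,0.11],0,1],[[0.03,0.02,0.11],0,1]]'; python3 - <<'E'
from h import *
go([480,-130,226],0)
cv2.imwrite('pics/s27.png',cams.get_image('scene'));cv2.imwrite('pics/w27.png',cams.get_image('wrist'))
crop('pics/s27c.png',cv2.imread('pics/s27.png'),210,120,200,150,4)
E
```

```text
clock: 33.65
eef_pos: [473.7, -115.5, 230.1]
tool_rot: [-0.759, 1.541, -2.328]
force: [0.1, -0.0, -1.8]
width: 6.8
clock: 34.05
eef_pos: [475.7, -125.7, 227.9]
tool_rot: [-0.717, 1.54, -2.284]
force: [-0.4, 0.2, -1.7]
width: 6.5
pos [ 475.672 -125.728  227.934] yawY 0.21 q [ 0.872  0.611 -1.061  1.922  0.653  1.023 -0.489] F [-0.402  0.24  -1.669] w 6.5 t 34.05
shift [0.019 0.043 0.042]
spin 0.004773146993968188 or half-turn alt -3.9952268530060313
```

View pics/s27c.png

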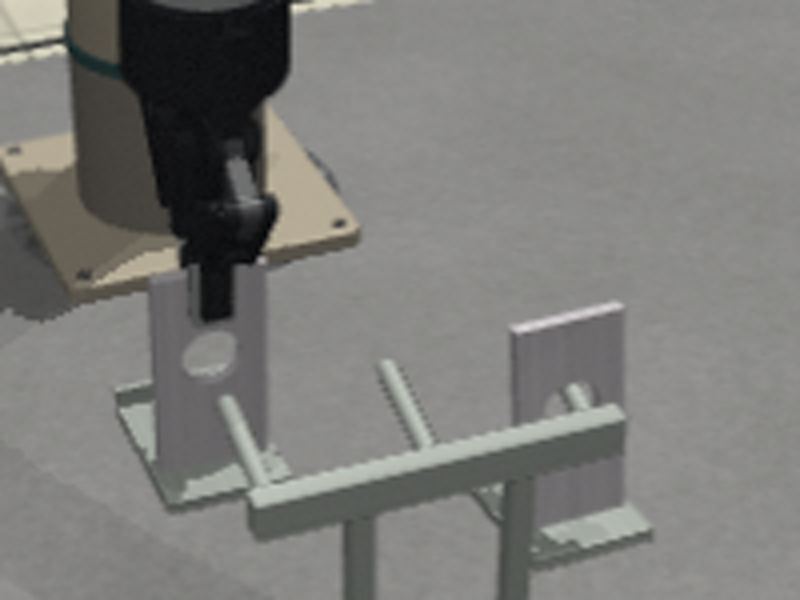

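View pics/w27.png

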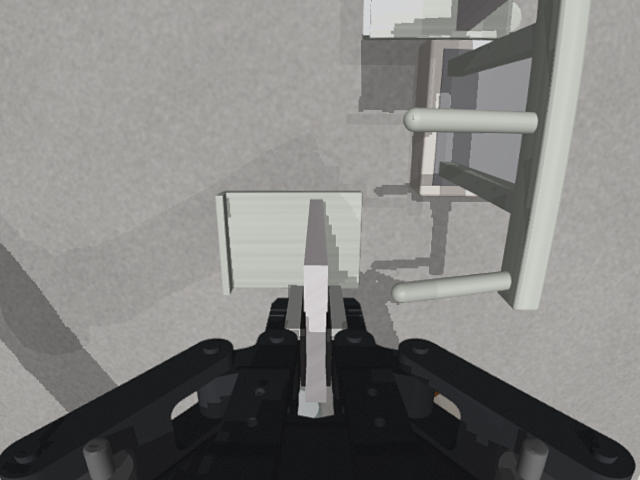

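```bash
python3 - <<'E'
from h import *
W=cams.get_calibration('wrist');S=cams.get_calibration('scene')
p=lambda *q:[(x/4+210,y/4+120) for x,y in q]
print('tips W',plane(W,[(403,294),(414,120)],204),'S',plane(S,p((227,402),(387,366)),204),tri(W,(400,294),S,p((226,400))[0]))
o,d=ray(S,p((210,357))); print('hole',o+d[0]*(475.7-o[0])/d[0][0])
go([495,-130,226],0)
E
```

```text
tips W [[ 516.906 -131.486  204.   ]
 [ 515.778  -51.101  204.   ]] S [[ 515.167 -128.125  204.   ]
 [ 515.27   -48.105  204.   ]] (array([ 515.38 , -129.565,  206.041]), np.float64(1.8953607501897975))
hole [ 475.7   -123.139  202.769]
pos [ 475.586 -125.982  227.935] yawY 0.2 q [ 0.872  0.611 -1.061  1.922  0.653  1.023 -0.489] F [-0.728 -0.077 -1.846] w 6.8 t 34.15
shift [0.016 0.194 0.04 ]
spin 0.004400578724260464 or half-turn alt -3.9955994212757395
```

```bash
python3 -m creep '[[[0,0.05,0.05],0,1],[[0.01,0.1,0.05],0,1],[[0.01,0.15,0.05],0,1],[[0.01,0.2,0.05],0,1],[[0.01,0.2,0.05],0,1]]'; python3 -c "
from h import *
go([548,-131,219],0)"
```

```text
clock: 34.65
eef_pos: [496.4, -131.3, 226.4]
tool_rot: [-0.713, 1.541, -2.281]
force: [-0.9, 0.2, -2.6]
width: 7.0
pos [ 496.44  -131.304  226.446] yawY 0.14 q [ 0.849  0.64  -1.045  1.87   0.665  1.048 -0.479] F [-0.921  0.163 -2.62 ] w 7.0 t 34.65
shift [ 0.064  0.517 -0.003]
spin 0.003217127309528678 or half-turn alt -3.9967828726904715
```

```bash
python3 -m creep '[[[0,0.08,0],0,1],[[0,0.16,0],0,1],[[0.01,0.24,0],0,1],[[0.03,0.32,0],0,1],[[0.04,0.4,0],0,1],[[0.05,0.48,0],0,1],[[0.06,0.52,0],0,1],[[0.06,0.52,0],0,1]]'; python3 - <<'E'
from h import *
go([548,-131,209],0)
cv2.imwrite('pics/s28.png',cams.get_image('scene'));cv2.imwrite('pics/w28.png',cams.get_image('wrist'))
crop('pics/s28c.png',cv2.imread('pics/s28.png'),210,120,200,150,4)
E
```

```text
clock: 35.45
eef_pos: [547.8, -131.4, 219.1]
tool_rot: [-0.731, 1.54, -2.299]
force: [-0.8, 0.1, -1.9]
width: 6.7
pos [ 547.814 -131.419  219.132] yawY 0.14 q [ 0.77   0.711 -1.007  1.747  0.691  1.103 -0.475] F [-0.823  0.086 -1.927] w 6.7 t 35.45
shift [ 0.101  0.004 -0.006]
spin 0.003144657811216373 or half-turn alt -3.9968553421887845
```

View pics/s28c.png

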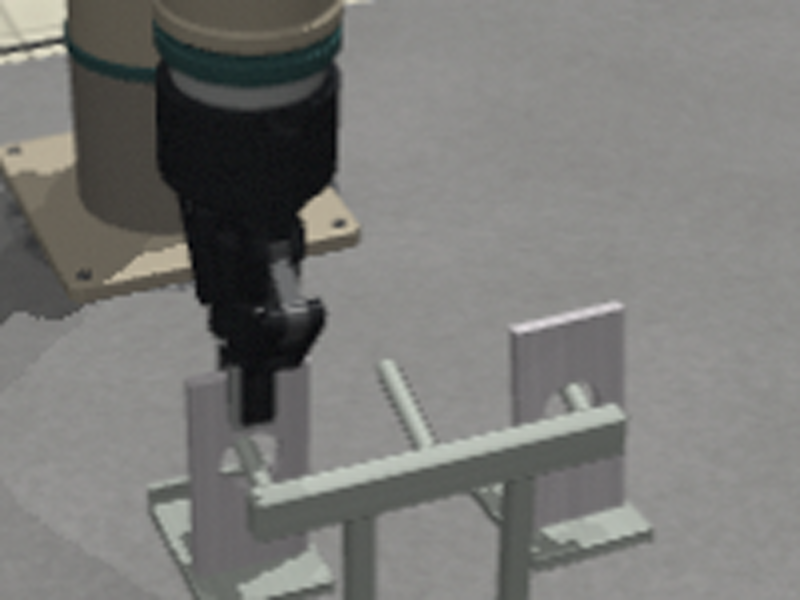

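View pics/w28.png

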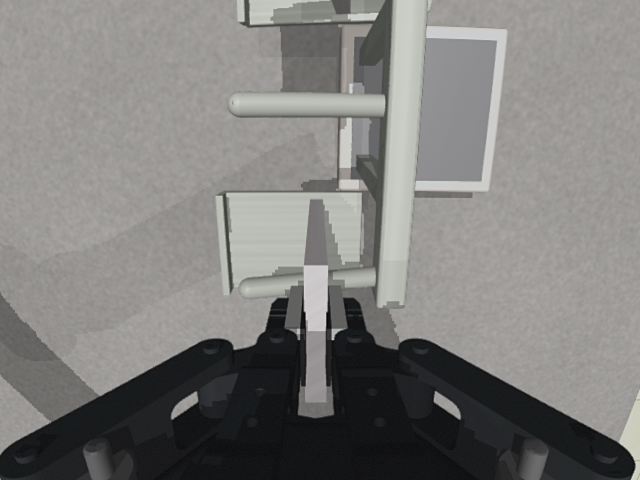

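Peg0 now passes through the hole, entering at about (255,450) in the scene crop. Next I lower the rest, release it and back off.

```bash
python3 -m creep '[[[0.03,0,0],0,1],[[0.06,0,0],0,1],[[0.09,0,0],0,1],[[0.1,0,0],0,1],[[0.1,0,0],0,1]]'; python3 -m creep '[[[0.01,0,0],0,1],[[0.01,0,0],0,0.88],[[0.01,0,0],0,0.82],[[0.01,0,0],0,0.82],[[0.01,0,0],0,0.82],[[0.01,0,0],0,0.82],[[0.01,0,0],0,0.82]]'; python3 - <<'E'
from h import *
go([548,-131,209],0)
cv2.imwrite('pics/s29.png',cams.get_image('scene'));cv2.imwrite('pics/w29.png',cams.get_image('wrist'))
crop('pics/s29c.png',cv2.imread('pics/s29.png'),210,120,200,150,4)
E
```

```text
clock: 36.05
eef_pos: [547.0, -131.9, 209.3]
tool_rot: [-0.723, 1.54, -2.292]
force: [0.4, -0.2, -2.3]
width: 6.5
clock: 36.75
eef_pos: [547.2, -131.9, 208.5]
tool_rot: [-0.716, 1.54, -2.284]
force: [-0.2, 0.6, -0.7]
width: 15.4
pos [ 547.171 -131.874  208.453] yawY 0.14 q [ 0.766  0.722 -0.998  1.76   0.705  1.084 -0.487] F [-0.212  0.556 -0.709] w 15.4 t 36.75
shift [-0.006  0.008 -0.009]
spin 0.003067840214652051 or half-turn alt -3.9969321597853473
```

View pics/s29c.png

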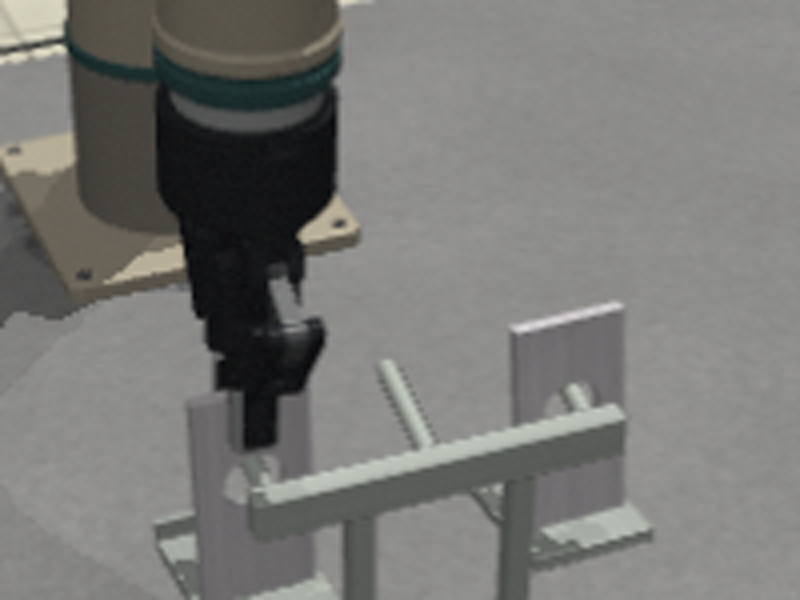

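View pics/w29.png

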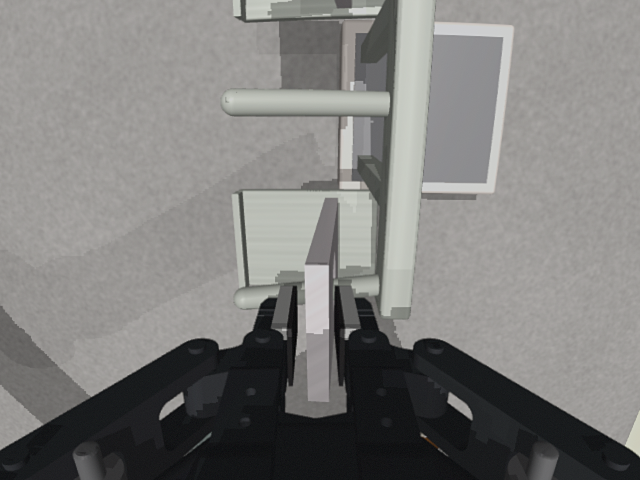

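```bash
python3 -m creep '[[[-0.1,0,0],0,0.8],[[-0.2,0,0],0,0.8],[[-0.35,-0.01,0],0,0.8],[[-0.5,-0.01,0],0,0.8],[[-0.7,-0.01,0],0,0.8],[[-0.9,-0.01,0],0,0.8]]';python3 -m creep '[[[-0.1,0,0.4],0,0.8],[[-0.1,0,0.7],0,0.8],[[-0.1,0,1],0,0.8],[[-0.1,0,1],0,0.8]]'; python3 -m creep '[[[0,-0.3,0.4],0,0.8],[[0,-0.3,0.7],0,0.8],[[0,-0.3,1],0,0.8],[[0,-0.3,1],0,0.8],[[0,-0.3,1],0,0.8]]'; python3 - <<'E'
from h import *
go([548,-131,209],0)
for n in ('top','scene'): cv2.imwrite(f'pics/{n}30.png',cams.get_image(n))
crop('pics/s30c.png',cv2.imread('pics/scene30.png'),210,160,200,150,4)
crop('pics/t30c.png',cv2.imread('pics/top30.png'),270,150,160,120,5)
E
```

```text
clock: 37.45
eef_pos: [548.1, -129.6, 300.5]
tool_rot: [-0.689, 1.54, -2.257]
force: [-0.3, -0.5, 0.6]
width: 17.0
clock: 37.85
eef_pos: [548.0, -235.2, 311.3]
tool_rot: [-0.657, 1.538, -2.233]
force: [0.2, -0.3, -0.2]
width: 16.8
clock: 38.35
eef_pos: [518.8, -329.1, 314.4]
tool_rot: [-0.718, 1.541, -2.287]
force: [0.1, 0.7, 0.3]
width: 16.7
pos [ 518.833 -329.102  314.368] yawY 0.1 q [ 1.083  0.693 -1.067  1.488  0.637  1.345 -0.039] F [0.139 0.683 0.349] w 16.7 t 38.35
shift [ 1.003  0.316 -2.003]
spin 0.0023016106374806593 or half-turn alt -3.9976983893625198
```

View pics/s30c.png

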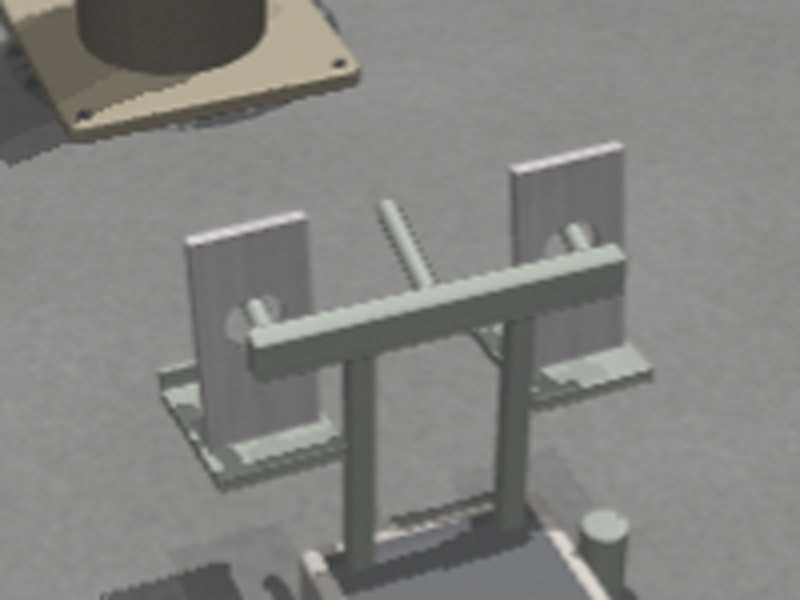

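View pics/t30c.png

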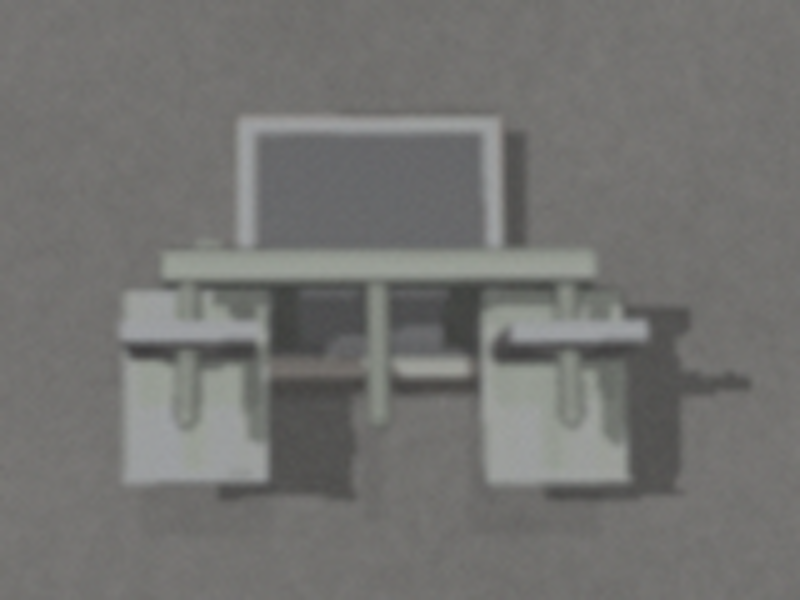

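View pics/top30.png

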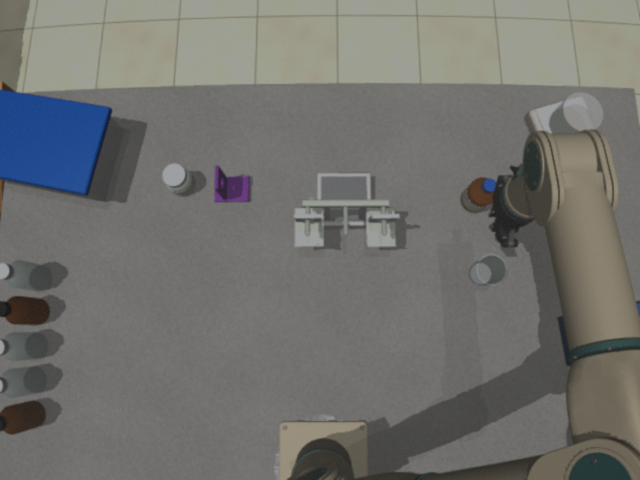

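View pics/scene30.png

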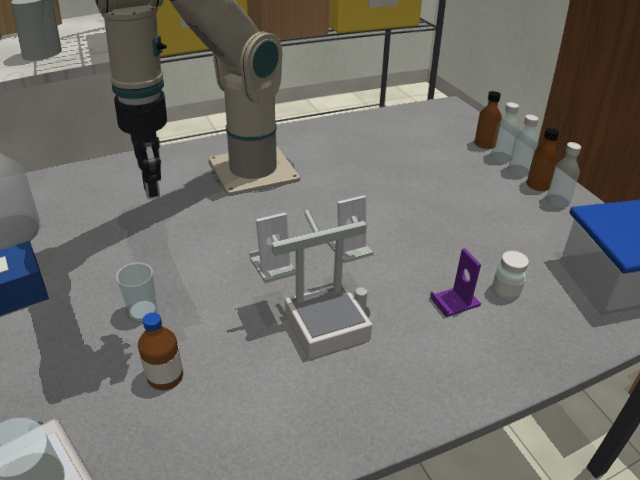

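```bash
python3 - <<'E'
from h import *
T=cams.get_calibration('top');S=cams.get_calibration('scene')
p=lambda *q:[(x/5+270,y/5+150) for x,y in q]
b=plane(T,p((162,265),(598,263)),201);print('bar',b,np.degrees(np.arctan2(*(b[0]-b[1])[:2])))
print('plate tops z~233',plane(T,p((120,331),(257,331),(513,331),(648,330)),233))
s=lambda *q:[(x/4+210,y/4+160) for x,y in q]
o,d=ray(S,s((252,322),(571,242)))
for k in d: print('hole at x=549',o+k*(549-o[0])/k[0])
print('base S',plane(S,s((303,550)),45),'post',plane(S,s((605,525)),60))
i=cams.get_image('scene').astype(int)-cv2.imread('pics/scene30.png').astype(int);print('diff',abs(i)[160:360,230:400].max())
# bystanders: compare regions to start
a=cv2.imread('pics/scene0.png').astype(int);c=cv2.imread('pics/scene30.png').astype(int)
for n,(x,y,w,h) in dict(beaker=(115,262,45,60),bottle=(138,312,46,78),jar=(492,250,38,52)).items(): print(n,abs(a-c)[y:y+h,x:x+w].mean())
E
```

```text
bar [[ 584.053   39.29   201.   ]
 [ 583.965 -144.068  201.   ]] 0.027623517537369604
plate tops z~233 [[ 549.272   54.501  233.   ]
 [ 548.953   -1.249  233.   ]
 [ 548.419 -105.286  233.   ]
 [ 548.585 -160.299  233.   ]]
hole at x=549 [ 549.    -128.477  181.557]
hole at x=549 [549.     33.671 184.092]
base S [[ 563.252 -110.986   45.   ]] post [[616.707  27.41   60.   ]]
diff 31
beaker 4.260864197530864
bottle 3.6492939427722035
jar 5.205128205128205
```

```bash
python3 -c "
from cell import order
print(order.finish_job())"
```

```text
the job is handed in; nothing more can be done
None
```

I turned the stand a quarter turn on the post, hung both rests that were on the bench, and handed the job in at about 38 s. The hand-in gave no verdict. Only two rests were present, and the purple look-alike was left alone.

**First try at the stand:** I gripped its crossbar and tried to slide it. The wrist forces rose to about 30 N sideways and 60 N vertical, the tool rose about 3.5 mm, and the stand only slid about 5 mm. I let go and instead pushed low on the base with the part-open fingers, along an arc round the post.

**Contact with the post:** this was not measured directly. I inferred it from 8–11 N on the tool while the stand was part way round, against about 4–5 N of sliding friction.

**Last checks, from the camera images:**

| Check | Measured | Required |
|---|---|---|
| Stand angle from square | within about 0.1° | 10° |
| Stand centre to post | about 80 mm | 170 mm |
| Rests to their pegs, sideways | within about 2 mm (up to 5 mm in the scene camera alone) | 18 mm |
| Holes ahead of stand centre | about 80 mm | 50–115 mm |
| Hole height | about 182–184 mm | 165–215 mm |

- **Rests:** they hang on the two outer pegs with their shelves outward, and the middle peg is empty.
- **Glassware and gripper:** the glassware looked unmoved in before-and-after pictures. The gripper was well clear of everything at hand-in.
- **Camera disagreement:** the top and scene cameras differed by 2–4 mm on the pegs' sideways positions.

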